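# Refit the valve box cover

## Task

Put the loose cover plate back on the grey valve box: it is longer than the box's opening, so tilt it, tuck one end deep under the lip on the robot's side, lower the other end past the far lip until the plate lies flat on the ledges inside, then slide it away from the robot, under the far lip, until you feel it press firmly against the rubber-padded stop hidden there. Work gently: do not drop, force or ram the plate, let go of it at the end, and leave everything else on the bench where it stands.

Things in the scene. Friction and masses are not known exactly. Their poses are not given: they have to be found in the camera images.
- box: Fixed open-topped grey metal valve box, 277 (x, from -137 to +140) x 140 (y) x 82 mm high; origin on its underside, z up. Its x points away from the robot, within 0.35 rad. It stands on the robot's left or right. Side walls reach z = 82 mm, have no lips, and are 128 mm apart inside. A flat ledge runs all round inside, top at z = 60 mm; the valves in the middle stay below it.
- near_lip (a point): Middle of the near lip's inner edge, on its underside: box x = -97, z = 78 mm. Near lip: at the -x end, nearest the robot (three brass fittings outside), 4 mm thick, over a pocket 34 mm deep (end wall inside at x = -131 mm) with 18 mm free above the ledge. Box axes.
- far_lip (a point): Middle of the far lip's inner edge, on its underside: box x = +103, z = 78 mm. Far lip: at the +x end, 4 mm thick, 18 mm free above the ledge, reaching 31 mm over the stop. The opening between the two lips is 200 mm long. Box axes.
- stop: Steel bracket of the stop, fixed under the far lip, 100 mm wide, 14 mm high, box axes; origin at box x = +127 mm, z = 60.5 mm. It carries a rubber pad whose face towards the opening stands 3 to 19 mm before that origin: set anew each time by an adjusting screw, hidden and not measured, to be felt. The pad does not yield; it must feel 3 N or more (beyond the plate's friction on the ledges) and no more than 30 N.
- cover_handle (a point): Centre of the cover's grip bar, 38 mm above the cover's underside: a flat-sided dark bar 12 thick (x) x 80 long (y) x 18 mm high, bridging the plate's middle on two posts at its ends, its underside 24 mm above the plate's top. Axes those of the cover.
- cover_mid (a point): Centre of the cover plate itself (2.5 mm above its underside), same axes. Seated, it is 62.5 mm above the box's origin.
- cover_end_a (a point): Middle of the lower edge at the plate's -x end, 113 mm from its middle.
- cover_end_b (a point): Middle of the lower edge at the plate's +x end, 113 mm from its middle.
- cover: Loose bare metal cover plate, 226 (x) x 120 (y) x 5 mm with the grip on top, 0.3 to 0.6 kg; origin at the centre of its underside, z up. Starts flat on the table, grip up, its x away from the robot within 0.45 rad, on the side where the box is not. Either end may go first.
- pot: Loose dark red pot, 150 mm across, 85 mm high, origin at the centre of its underside; leave alone.
- tin: Small loose steel cup, 44 mm across, 28 mm high, origin at the centre of its underside; leave alone.
- grip: Loose black pan handle, about 125 x 22 x 16 mm, origin under its middle, lying between box and plate; leave alone.
- wrench: Loose wrench lying on the table; leave alone.
- bottle: Loose clear bottle, 60 mm across, 170 mm high, origin at the centre of its underside; leave alone.

How it is judged:
By the outcome, as a careful person would: the job done as asked, in the order asked, and still so for the second after the job is handed in, with the robot touching nothing.
It also fails if it takes over 59 s, if anything falls off the work surface, if the arm or the gripper's body presses on something with over 40 N, if the wrist force passes 120 N, or if a joint passes its speed limit or range.

## Robot

A 6-joint arm with a two-finger parallel gripper is mounted at the origin on the work surface. World frame = base frame: x ahead of the robot, y to its left, z up, the work surface at z = 0. Lengths are in mm, angles in rad, forces in N, time in s.
With the tool pointing down it reaches from about 350 to 875 mm from the base axis. Payload 15.5 kg.
Tool frame: the origin (TCP) lies at the centre of the arm's flange, where the gripper is bolted on; the fingertips stand 173 mm ahead of it and the grasp point (between the pads) lies 155 mm ahead of it; x points along the fingers, y is the direction in which the jaws open and shut, and the axes are right-handed (so a half turn about x gives the same grasp; the last joint's range is limited). The gripper opens to 85 mm and grips with 20 to 120 N. Pads are 22 mm wide; open, the fingers measure 114 mm over their backs; the gripper's body (76 mm by 85 mm) begins 54 mm behind the grasp point. The pads swing forward as they close: fully open they stand 13 mm farther back than shut.
Start: joints at [-1.375, 0.494, 1.345, -0, 1.302, -0.096], TCP at [179.201, -598.761, 404.677] pointing down, gripper open.
Joint ranges: [-2.91, 2.91], [-0.82, 2.16], [0.22, 2.67], [-1.22, 4.37], [0.12, 2.79], [-3.08, 3.08]. Speed limits (rad/s): [1.89, 1.89, 2.57, 3.01, 3.01, 3.01].

## Interface

Orientations are given as a unit quaternion [w, x, y, z].
In Python, from rig import read_state, read_camera, finish_job, search_frame, masks_of gives the robot as it stands.
- The arm moves only by the tool jog_arm, never from a script. Its argument "rows" is a list of rows, each an object with "slide": the shift along the tool's x, y, z as a fraction of full scale, a list of three; "twist": the turn, a rotation vector about the tool's x, y, z as a fraction of full scale, a list of three; "fingers": the gripper command: -1 is shut, 1 is fully open, values between are in proportion. A call has exactly 8 rows; each row shifts and turns the commanded pose from where the row before left it, along the tool's axes as they then stand; what a row does not reach is not made up. Full scale, the value 1, is 40 cm for a shift and 180 degrees for a turn. A row lasts 1/8 s, in which the tool goes at most 62.5 mm and 10.7 degrees, less where a joint would pass 70% of its speed; a pose out of reach is approached as far as the arm can. A call with a number of a shift or a turn outside -1 to 1 is refused whole. A call with a gripper value outside its range is refused whole. The fingers move at their own pace and stop on an object; "squeeze" is the grip in N (left out, the last holds). Time passes only in rows, so rows that do not move let the fingers close, or fill a call up. It gives the time, the measured TCP pose, the force and the opening at its end, in the units of the state.
- read_state(): the state, without advancing time (a new reading comes with each control period).
- read_camera(name): name is "scene" or "top"; returns a dict with "color" (420x560x3 uint8, red, green, blue), "K" (3x3 intrinsics, pixels), "eye" and "rotation" of the camera in the world. Camera axes: x right, y down, z forward; pixel columns grow to the right and rows downward; lengths in mm; the calibration is good to about 2 mm. A picture is of the moment at which its call begins. There is no depth.
- finish_job(): hands the job in, once; it reports no verdict.
Trained networks look in a picture, given as the dict that the camera call returned (one of the last four; its "shot" number tells which), for a name from the list of things; names that differ only in an ending like _2 or _b are one class to them, and where a whole thing is asked for, a point or a joint stands for the part that bears it (a point fixed in the world has none). Each returns a list of dicts, best first, with "score" (0 to 1); they miss things now and then, are a little off and sometimes report something else, mostly with a low value. They report only what shows in the picture. A call takes as long as a camera call.
- search_frame(picture, target): "rect" ([centre column, centre row, width, height] in pixels, round what is visible of it).
- masks_of(picture, target): "pixels" (420x560 bool, what is visible of it) and "rect" ([centre column, centre row, width, height] in pixels, round what is visible of it).
The state is a dict: "t": time; "joint_pos": joint angles; "joint_vel": joint speeds; "effort": joint torques, N m; "ee_pos": TCP position; "ee_rot": TCP orientation; "contact_force": force on the tool from outside, world axes, zero at the start; "torque": the same for the moment, N m; "grip_width": finger opening in mm.
Only numpy, scipy, OpenCV 4.12 (cv2) and the standard library are available. Lean on these libraries where they do the work, as an engineer would, in place of code of your own. Each camera call takes 0.05 s, during which the arm holds its last target.

## Working session

There is one attempt and no reset: what is moved stays moved. The work goes in short steps, Python scripts to look and compute and a tool call to move; the robot and the scene stay as the last step left them, time stands still between calls to the robot, and variables do not carry over. Pictures are saved under pics/ and viewed, and the job is handed in when it is done.

Besides the shell and the picture viewer there is one more tool, called after "Request:" as a command line: name --argument value ..., lists and objects as JSON in quotes. jog_arm: Moves the arm, as the interface text tells. Shift numbers are shares of 40 cm and turn numbers shares of 180 degrees, none past 1 either way. Its arguments: {"type":"object","properties":{"rows":{"type":"array","items":{"type":"object","properties":{"slide":{"type":"array","items":{"type":"number","minimum":-1,"maximum":1}},"twist":{"type":"array","items":{"type":"number","minimum":-1,"maximum":1}},"fingers":{"type":"number"}}}},"squeeze":{"type":"number"}},"required":["rows"]}

```bash
mkdir -p pics; ls; python3 - <<'E'
from rig import *
import cv2
s=read_state(); print(s)
for n in("scene","top"):
    p=read_camera(n); cv2.imwrite(f"pics/{n}0.png",p["color"][:,:,::-1]); print(n,p["K"].tolist(),p["eye"],p["rotation"],p["shot"])
    for t in("box","cover","cover_handle","stop","pot","tin","grip","wrench","bottle"):
        r=masks_of(p,t); print(t,[(round(x["score"],2),[round(float(v)) for v in x["rect"]]) for x in r][:3])
E
```

```text
pics
{'t': 0.0, 'joint_pos': array([-1.37545984e+00,  4.94175713e-01,  1.34616316e+00, -1.93231770e-05,
        1.30244403e+00, -9.55178764e-02]), 'joint_vel': array([-8.59871626e-04, -2.66268865e-03, -8.85070182e-05, -4.31400123e-04,
        7.81456689e-04,  2.94353388e-04]), 'effort': array([-1.86323421e-03, -8.82165384e+01, -3.83872175e+01, -2.59379221e-04,
        9.90546512e-03,  5.08516348e-05]), 'ee_pos': array([ 179.19129976, -598.60147469,  404.0939049 ]), 'ee_rot': array([-0.10205227, -0.69961467, -0.1028922 ,  0.69966981]), 'contact_force': array([0.26321379, 0.10677821, 0.27784203]), 'torque': array([ 0.02673226,  0.03523354, -0.03414817]), 'grip_width': 85.366082753929}
scene [[446.8697590943041, 0.0, 276.1448253409737], [0.0, 446.8697590943041, 215.8301141300311], [0.0, 0.0, 1.0]] [1503.81295043  120.31069134  963.43593754] [-0.2692667   0.60126671  0.69044211 -0.29876994] 1
box [(0.85, [212, 217, 82, 85]), (0.53, [333, 229, 46, 57])]
cover [(0.97, [333, 229, 44, 55])]
cover_handle [(0.6, [332, 229, 44, 53]), (0.34, [422, 259, 25, 56])]
stop [(0.4, [433, 224, 80, 54])]
pot [(0.92, [433, 225, 79, 55])]
tin [(0.43, [283, 201, 16, 16]), (0.31, [213, 218, 82, 86])]
grip [(0.6, [276, 241, 14, 32])]
wrench [(0.77, [144, 212, 15, 34])]
bottle [(0.85, [420, 260, 28, 59]), (0.75, [216, 217, 87, 89])]
top [[520.333600494132, 0.0, 269.7490243799418], [0.0, 520.333600494132, 208.99640186267058], [0.0, 0.0, 1.0]] [ 424.58025406   14.32587579 1436.43171575] [-0.03382615  0.71461239 -0.69780271  0.03544442] 2
box [(0.85, [346, 223, 77, 114])]
cover [(0.56, [211, 236, 51, 88])]
cover_handle [(0.29, [211, 232, 51, 82])]
stop []
pot [(0.77, [102, 233, 84, 55])]
tin [(0.67, [276, 273, 16, 13]), (0.56, [124, 164, 34, 30])]
grip [(0.78, [273, 203, 6, 48])]
wrench [(0.61, [427, 235, 13, 64])]
bottle [(0.63, [123, 165, 32, 30]), (0.36, [346, 222, 77, 115])]
```

```bash
python3 - <<'E'
import cv2
for n,(x0,y0,w,h) in {"top":(60,120,400,200),"scene":(100,140,400,180)}.items():
    im=cv2.imread(f"pics/{n}0.png")
    cv2.imwrite(f"pics/{n}0z.png",cv2.resize(im[y0:y0+h,x0:x0+w],None,fx=2,fy=2,interpolation=cv2.INTER_CUBIC))
E
```

```text
(no output)
```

View pics/top0z.png

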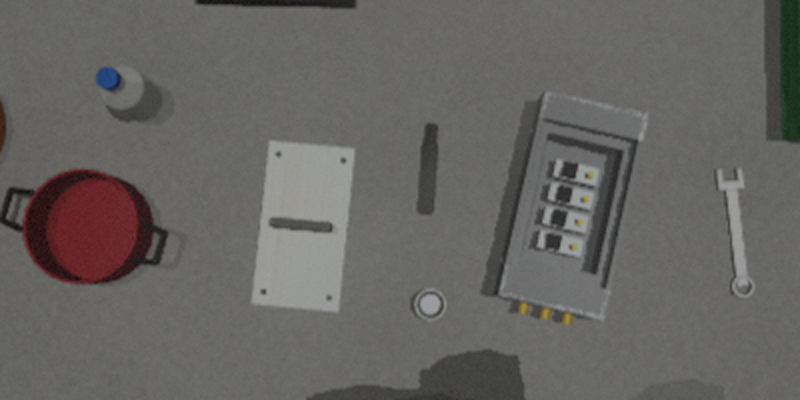

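View pics/scene0z.png

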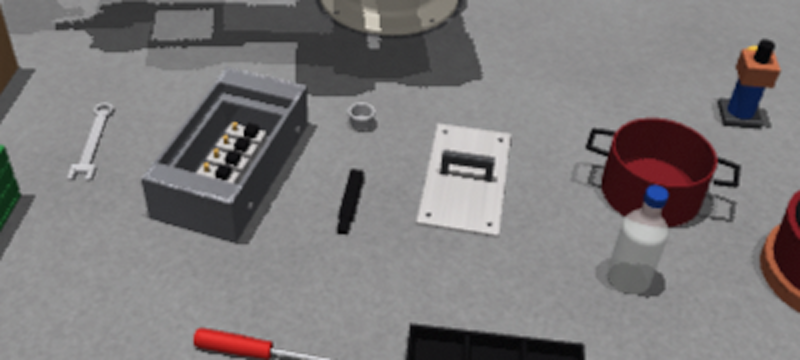

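```bash
cat > h.py <<'E'
import numpy as np, cv2
from scipy.optimize import minimize
from scipy.spatial.transform import Rotation as R
def rq(q): return R.from_quat([q[1],q[2],q[3],q[0]])
def proj(p,P):
    M=rq(p["rotation"]).as_matrix()
    c=(np.asarray(P,float)-p["eye"])@M
    uv=c@p["K"].T
    return uv[:,:2]/uv[:,2:]
def cuboid(x0,x1,y0,y1,z0,z1):
    return np.array([[x,y,z] for x in(x0,x1) for y in(y0,y1) for z in(z0,z1)],float)
def place(P,v): 
    c,s=np.cos(v[2]),np.sin(v[2]); return P@np.array([[c,s,0],[-s,c,0],[0,0,1]])+[v[0],v[1],0]
S=8
def sil(p,parts,v,off,S=S):
    u0,v0,w,h=off
    m=np.zeros((h*S,w*S),np.uint8)
    for P in parts:
        q=((proj(p,place(P,v))-[u0,v0]+0.5)*S).astype(np.float32)
        cv2.fillConvexPoly(m,cv2.convexHull(q).astype(np.int32),255)
    return cv2.resize(m,(w,h),interpolation=cv2.INTER_AREA)/255.
BOX=[cuboid(-137,140,-70,70,0,82)]
COV=[cuboid(-113,113,-60,60,0,5),cuboid(-6,6,-40,40,29,47)]
def fit(pics,masks,parts,v0):
    offs=[]
    for m in masks:
        ys,xs=np.nonzero(m); offs.append((xs.min()-8,ys.min()-8,np.ptp(xs)+17,np.ptp(ys)+17))
    def cost(v):
        t=0
        for p,m,o in zip(pics,masks,offs):
            s=sil(p,parts,v,o); mm=m[o[1]:o[1]+o[3],o[0]:o[0]+o[2]]
            t+=np.abs(s-mm).sum()
        return t
    r=minimize(cost,v0,method="Nelder-Mead",options=dict(initial_simplex=[np.array(v0),np.array(v0)+[15,0,0],np.array(v0)+[0,15,0],np.array(v0)+[0,0,.1]],xatol=.05,fatol=.1))
    return r.x,r.fun,[m.sum() for m in masks]
E
python3 - <<'E'
from h import *
from rig import *
ps=read_camera("scene"); pt=read_camera("top")
for name,parts,v0 in(("box",BOX,[400,-190,-.2]),("cover",COV,[370,160,-.1])):
    ms=[masks_of(p,name)[0]["pixels"] for p in(ps,pt)]
    for sel in((0,1),(0,),(1,)):
        v,f,n=fit([[ps,pt][i] for i in sel],[ms[i] for i in sel],parts,v0)
        print(name,sel,v,f,n)
        if len(sel)==2:
            for p,nm in((ps,"s"),(pt,"t")):
                im=cv2.resize(p["color"][:,:,::-1],None,fx=4,fy=4,interpolation=cv2.INTER_CUBIC)
                al=[]
                for P in parts+([cuboid(-97,103,-64,64,78,82),cuboid(-97,103,-64,64,60,82)] if name=="box" else []):
                    q=(proj(p,place(P,v))+.5)*4; al.append(q)
                    for a in range(8):
                        for b in(1,2,4):
                            if not a&b: cv2.line(im,tuple(int(t) for t in q[a]),tuple(int(t) for t in q[a|b]),(0,255,0),1)
                c=np.mean(al[0],0).astype(int); 
                cv2.imwrite(f"pics/fit_{name}_{nm}.png",im[max(0,c[1]-280):c[1]+280,max(0,c[0]-220):c[0]+220])
E
python3 -c "
import cv2,numpy as np
for n in('box','cover'):
    a=[cv2.imread(f'pics/fit_{n}_{k}.png')[:560,:390] for k in 'st']
    cv2.imwrite(f'pics/fit_{n}.png',np.hstack(a))"
```

```text
box (0, 1) [ 5.26842072e+02 -1.86290935e+02 -2.12554386e-01] 346.443137254902 [np.int64(4594), np.int64(5876)]
box (0,) [ 5.24954026e+02 -1.85459246e+02 -2.14139759e-01] 93.60392156862744 [np.int64(4594)]
box (1,) [ 5.28684527e+02 -1.87438880e+02 -2.11837238e-01] 203.44313725490196 [np.int64(5876)]
cover (0, 1) [ 4.97585743e+02  1.72965293e+02 -6.98751104e-02] 222.77254901960782 [np.int64(2088), np.int64(3548)]
cover (0,) [ 4.94593988e+02  1.74327163e+02 -5.94718689e-02] 78.12549019607843 [np.int64(2088)]
cover (1,) [ 4.98494633e+02  1.72405852e+02 -7.32634230e-02] 95.16078431372549 [np.int64(3548)]
```

View pics/fit_box.png

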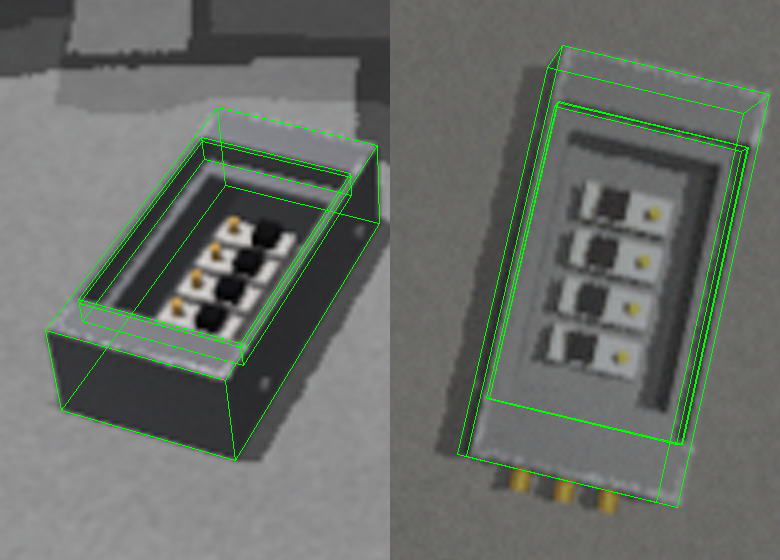

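View pics/fit_cover.png

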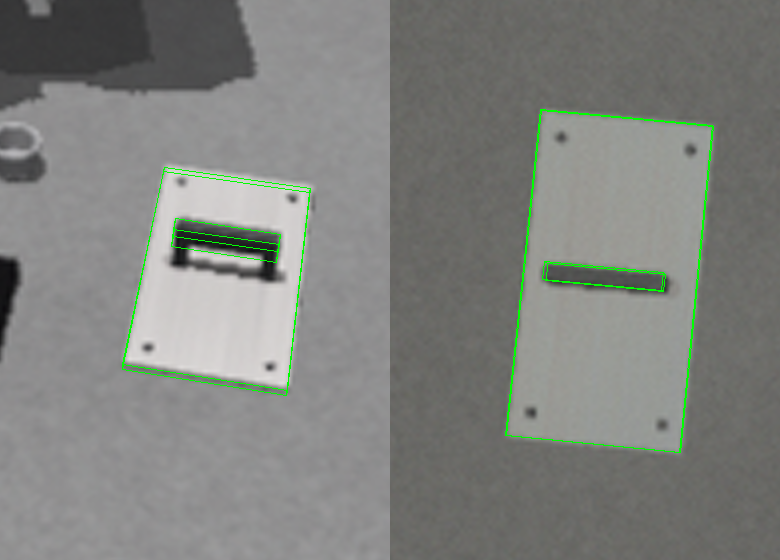

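```bash
python3 - <<'E'
from h import *
from rig import *
pt=read_camera("top")
im=pt["color"][160:290,300:395,::-1]
im=cv2.convertScaleAbs(im,alpha=1.6)
a=cv2.resize(im,None,fx=4.2,fy=4.2,interpolation=cv2.INTER_CUBIC);b=a.copy()
v=[526.8,-186.3,-.2125]
for v,col in((v,(0,255,0)),([525.0,-187.5,-.2125],(0,0,255))):
  for P in (cuboid(-137,140,-70,70,0,82),cuboid(-97,103,-64,64,82,82.1)):
    q=(proj(pt,place(P,v))-[300,160]+.5)*4.2
    for i in range(8):
        for k in(1,2,4):
            if not i&k and P[i,2]>81 and P[i|k,2]>81: cv2.line(b,tuple(int(t) for t in q[i]),tuple(int(t) for t in q[i|k]),col,1)
cv2.imwrite("pics/bx.png",np.hstack([a,b]))
E
```

```text
(no output)
```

View pics/bx.png

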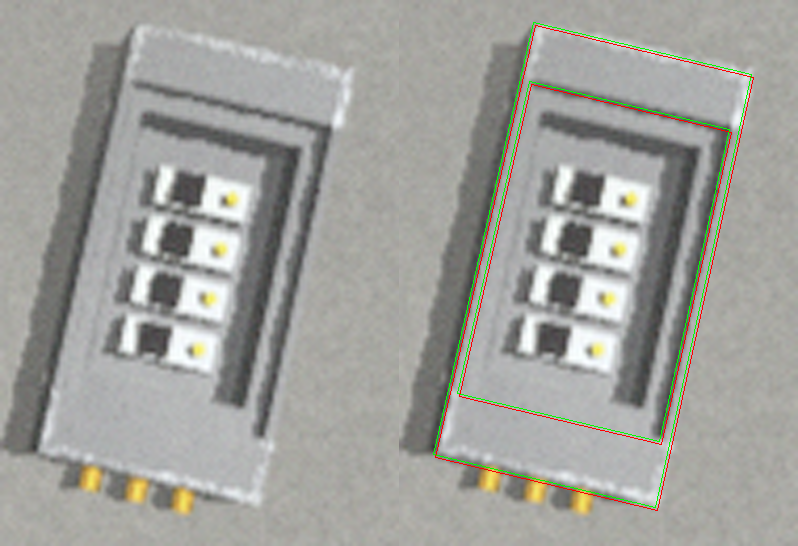

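```bash
cat >> h.py <<'E'
def toolR(yaw,tilt=0.,flip=1):
    """tool x down, tool y = flip*cover x (yaw); tilt>0 : cover +x end up"""
    c=np.array([np.cos(yaw),np.sin(yaw),0]); z=np.array([0,0,1.])
    cx=np.cos(tilt)*c+np.sin(tilt)*z; cz=-np.sin(tilt)*c+np.cos(tilt)*z
    X=-cz; Y=flip*cx; return R.from_matrix(np.stack([X,Y,np.cross(X,Y)],1))
def cur(s): return np.array(s["ee_pos"]),rq(s["ee_rot"])
def rows(p0,r0,p1,r1,n,ease=False):
    """rows from pose0 to pose1, linear"""
    w=(r0.inv()*r1).as_rotvec(); out=[];pp,rr=p0,r0
    for i in range(1,n+1):
        f=i/n
        if ease: f=f*f*(3-2*f)
        p=p0+f*(p1-p0); r=r0*R.from_rotvec(w*f)
        out.append((np.round(rr.inv().apply(p-pp)/400,4).tolist(),np.round((rr.inv()*r).as_rotvec()/np.pi,4).tolist())); pp,rr=p,r
    return out
def show(rs):
    for a,b in rs: print('{"slide":%s,"twist":%s}'%(a,b))
E
python3 - <<'E'
from h import *
from rig import *
s=read_state(); p,r=cur(s); print(p,r.as_matrix().round(3).tolist())
for f in(1,-1):
    t=toolR(-.07,0,f); print(f,(r.inv()*t).as_rotvec())
E
```

```text
[ 179.2139379  -598.75573271  404.69640079] [[0.0, 0.287, -0.958], [-0.0, -0.958, -0.287], [-1.0, 0.0, -0.0]]
1 [-1.20996764e+00  1.76397223e-06 -3.23570993e-05]
-1 [ 1.93162502e+00 -3.57188315e-05 -1.94723966e-06]
```

```bash
python3 - <<'E'
from h import *
from rig import *
p,r=cur(read_state())
show(rows(p,r,np.array([497,173,300.]),toolR(-.07),16))
E
```

```text
{"slide":[0.0164, -0.1013, -0.0821],"twist":[-0.0241, 0.0, -0.0]}
{"slide":[0.0164, -0.0948, -0.0896],"twist":[-0.0241, 0.0, -0.0]}
{"slide":[0.0164, -0.0878, -0.0965],"twist":[-0.0241, 0.0, -0.0]}
{"slide":[0.0164, -0.0802, -0.1028],"twist":[-0.0241, 0.0, -0.0]}
{"slide":[0.0164, -0.0722, -0.1086],"twist":[-0.0241, 0.0, -0.0]}
{"slide":[0.0164, -0.0638, -0.1137],"twist":[-0.0241, 0.0, -0.0]}
{"slide":[0.0164, -0.055, -0.1182],"twist":[-0.0241, 0.0, -0.0]}
{"slide":[0.0164, -0.0459, -0.1221],"twist":[-0.0241, 0.0, -0.0]}
{"slide":[0.0164, -0.0366, -0.1252],"twist":[-0.0241, 0.0, -0.0]}
{"slide":[0.0164, -0.027, -0.1276],"twist":[-0.0241, 0.0, -0.0]}
{"slide":[0.0164, -0.0173, -0.1293],"twist":[-0.0241, 0.0, -0.0]}
{"slide":[0.0164, -0.0075, -0.1302],"twist":[-0.0241, 0.0, -0.0]}
{"slide":[0.0164, 0.0024, -0.1304],"twist":[-0.0241, 0.0, -0.0]}
{"slide":[0.0164, 0.0122, -0.1298],"twist":[-0.0241, 0.0, -0.0]}
{"slide":[0.0164, 0.022, -0.1285],"twist":[-0.0241, 0.0, -0.0]}
{"slide":[0.0164, 0.0316, -0.1265],"twist":[-0.0241, 0.0, -0.0]}
```

Request:
jog_arm --rows '[{"slide": [0.016, -0.101, -0.082], "twist": [-0.024, 0, 0], "fingers": 1}, {"slide": [0.016, -0.095, -0.09], "twist": [-0.024, 0, 0], "fingers": 1}, {"slide": [0.016, -0.088, -0.096], "twist": [-0.024, 0, 0], "fingers": 1}, {"slide": [0.016, -0.08, -0.103], "twist": [-0.024, 0, 0], "fingers": 1}, {"slide": [0.016, -0.072, -0.109], "twist": [-0.024, 0, 0], "fingers": 1}, {"slide": [0.016, -0.064, -0.114], "twist": [-0.024, 0, 0], "fingers": 1}, {"slide": [0.016, -0.055, -0.118], "twist": [-0.024, 0, 0], "fingers": 1}, {"slide": [0.016, -0.046, -0.122], "twist": [-0.024, 0, 0], "fingers": 1}]' --squeeze 60

```text
t: 2.35
ee_pos: [339.0, -211.5, 353.5]
ee_rot: [0.307, 0.637, 0.306, -0.637]
contact_force: [1.5, -0.1, -0.3]
grip_width: 85.4
```

Request:
jog_arm --rows '[{"slide": [0.016, -0.037, -0.125], "twist": [-0.024, 0, 0], "fingers": 1}, {"slide": [0.016, -0.027, -0.128], "twist": [-0.024, 0, 0], "fingers": 1}, {"slide": [0.016, -0.017, -0.129], "twist": [-0.024, 0, 0], "fingers": 1}, {"slide": [0.016, -0.008, -0.13], "twist": [-0.024, 0, 0], "fingers": 1}, {"slide": [0.016, 0.002, -0.13], "twist": [-0.024, 0, 0], "fingers": 1}, {"slide": [0.016, 0.012, -0.13], "twist": [-0.024, 0, 0], "fingers": 1}, {"slide": [0.016, 0.022, -0.128], "twist": [-0.024, 0, 0], "fingers": 1}, {"slide": [0.016, 0.032, -0.126], "twist": [-0.024, 0, 0], "fingers": 1}]'

```text
t: 3.35
ee_pos: [498.6, 174.0, 302.2]
ee_rot: [0.482, 0.518, 0.482, -0.517]
contact_force: [0.0, -0.9, 0.3]
grip_width: 85.3
```

```bash
python3 - <<'E'
from h import *
from rig import *
s=read_state();p,r=cur(s); print(p,s["joint_pos"].round(2),s["joint_vel"].round(2))
show(rows(p,r,np.array([497,173,192.]),toolR(-.07),7))
im=read_camera("scene")["color"][:,:,::-1]; cv2.imwrite("pics/s1.png",cv2.resize(im[100:310,250:500],None,fx=3,fy=2.8))
E
```

```text
[498.56399772 173.96609628 302.1704167 ] [ 0.22  0.49  1.7  -0.    0.95  0.29] [ 0.68  0.38 -0.59 -0.    0.21  0.08]
{"slide":[0.0393, -0.0005, 0.0004],"twist":[-0.0, -0.0, -0.0]}
{"slide":[0.0393, -0.0005, 0.0004],"twist":[-0.0, -0.0, -0.0]}
{"slide":[0.0393, -0.0005, 0.0004],"twist":[-0.0, -0.0, -0.0]}
{"slide":[0.0393, -0.0005, 0.0004],"twist":[-0.0, -0.0, -0.0]}
{"slide":[0.0393, -0.0005, 0.0004],"twist":[-0.0, -0.0, -0.0]}
{"slide":[0.0393, -0.0005, 0.0004],"twist":[-0.0, -0.0, -0.0]}
{"slide":[0.0393, -0.0005, 0.0004],"twist":[-0.0, -0.0, -0.0]}
```

View pics/s1.png

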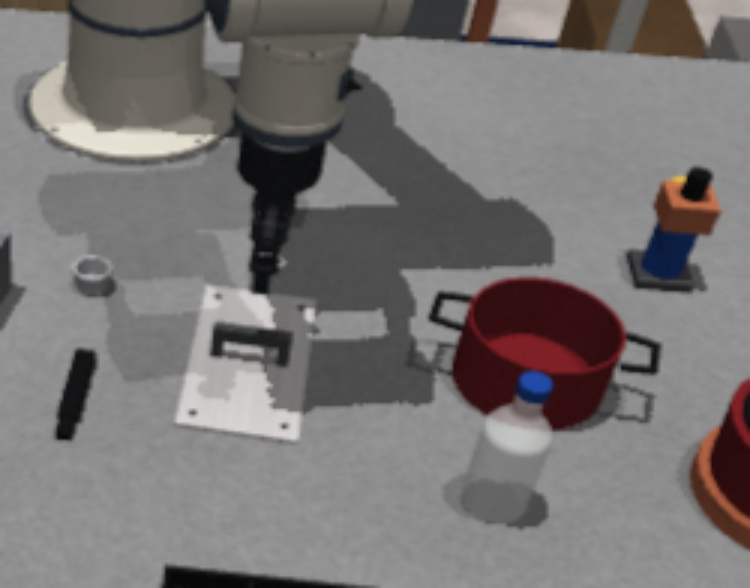

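```bash
python3 - <<'E'
from h import *
from rig import *
for i in range(3):
    s=read_state();p,r=cur(s); print(s["t"],p,s["joint_pos"].round(3),s["joint_vel"].round(2))
    read_camera("top")
E
```

```text
3.4 [500.57106572 178.21747189 301.76314805] [0.229 0.493 1.696 0.002 0.95  0.294] [-0.08 -0.04  0.08 -0.01 -0.03 -0.02]
3.45 [499.50942059 175.8882889  301.85308407] [2.260e-01 4.910e-01 1.699e+00 1.000e-03 9.490e-01 2.930e-01] [-0.06 -0.04  0.07 -0.02 -0.   -0.01]
3.5 [498.56263073 174.05875491 301.89025071] [0.223 0.489 1.702 0.    0.949 0.293] [-0.05 -0.03  0.05 -0.01 -0.   -0.  ]
```

Request:
jog_arm --rows '[{"slide": [0.05, -0.001, 0.0], "twist": [0, 0, 0], "fingers": 1}, {"slide": [0.05, -0.001, 0], "twist": [0, 0, 0], "fingers": 1}, {"slide": [0.045, -0.001, 0.001], "twist": [0, 0, 0], "fingers": 1}, {"slide": [0.045, 0, 0], "twist": [0, 0, 0], "fingers": 1}, {"slide": [0.04, 0, 0], "twist": [0, 0, 0], "fingers": 1}, {"slide": [0.025, 0, 0], "twist": [0, 0, 0], "fingers": 1}, {"slide": [0.015, 0, 0], "twist": [0, 0, 0], "fingers": 1}, {"slide": [0.005, 0, 0], "twist": [0, 0, 0], "fingers": 1}]'

```text
t: 4.55
ee_pos: [496.9, 171.8, 192.2]
ee_rot: [-0.481, -0.518, -0.481, 0.518]
contact_force: [-0.6, 0.3, 0.3]
grip_width: 85.2
```

```bash
python3 - <<'E'
from h import *
from rig import *
s=read_state();p,r=cur(s); print(s["t"],p,s["contact_force"])
ims=[read_camera(n)["color"][:,:,::-1] for n in("scene","top")]
cv2.imwrite("pics/g1.png",np.hstack([cv2.resize(ims[0][170:300,290:390],(400,520)),cv2.resize(ims[1][170:300,160:260],(400,520))]))
E
```

```text
4.55 [496.85651987 171.75271016 192.1814837 ] [-0.61109302  0.30589452  0.34372571]
```

View pics/g1.png

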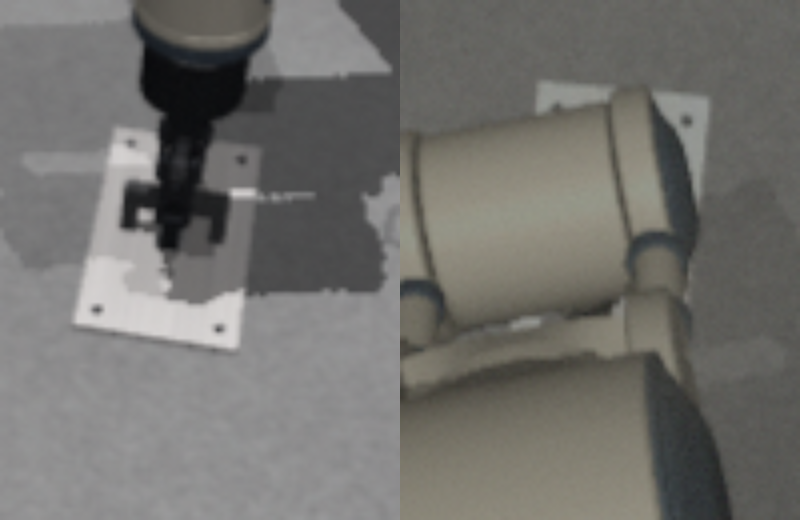

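Scene view: fingers straddle the bar near its middle, about (175,210) in the crop. Close gently.

Request:
jog_arm --rows '[{"slide": [0, 0, 0], "twist": [0, 0, 0], "fingers": -1}, {"slide": [0, 0, 0], "twist": [0, 0, 0], "fingers": -1}, {"slide": [0, 0, 0], "twist": [0, 0, 0], "fingers": -1}, {"slide": [0, 0, 0], "twist": [0, 0, 0], "fingers": -1}, {"slide": [0, 0, 0], "twist": [0, 0, 0], "fingers": -1}, {"slide": [0, 0, 0], "twist": [0, 0, 0], "fingers": -1}, {"slide": [0, 0, 0], "twist": [0, 0, 0], "fingers": -1}, {"slide": [0, 0, 0], "twist": [0, 0, 0], "fingers": -1}]' --squeeze 60

```text
t: 5.65
ee_pos: [496.8, 171.8, 192.5]
ee_rot: [0.481, 0.518, 0.481, -0.518]
contact_force: [-2.0, -0.9, 5.2]
grip_width: 11.2
```

```bash
python3 - <<'E'
from h import *
from rig import *
s=read_state();print(s)
E
```

```text
{'t': 5.65, 'joint_pos': array([2.19342595e-01, 6.65773051e-01, 1.78614327e+00, 3.56575792e-05,
       6.89502237e-01, 2.92911382e-01]), 'joint_vel': array([-1.01622764e-03, -1.06698007e-03, -9.41783015e-04,  8.85554480e-04,
       -5.70934679e-04, -8.87097985e-05]), 'effort': array([-1.07034096e-01, -7.97665215e+01, -1.73001266e+01,  1.27305882e-02,
       -3.45274508e-01,  3.06440284e-02]), 'ee_pos': array([496.80407958, 171.81894756, 192.482667  ]), 'ee_rot': array([ 0.48129074,  0.51811361,  0.48124243, -0.51799925]), 'contact_force': array([-1.95975485, -0.92322762,  5.24926256]), 'torque': array([-0.05024814,  0.15929687,  0.04316897]), 'grip_width': 11.223442233652015}
```

Request:
jog_arm --rows '[{"slide": [-0.005, 0, 0], "twist": [0, 0, 0], "fingers": -1}, {"slide": [-0.015, 0, 0], "twist": [0, 0, 0], "fingers": -1}, {"slide": [-0.03, 0, 0], "twist": [0, 0, 0], "fingers": -1}, {"slide": [-0.06, 0, 0], "twist": [0, 0, 0], "fingers": -1}, {"slide": [-0.09, 0, 0], "twist": [0, 0, 0], "fingers": -1}, {"slide": [-0.09, 0, 0], "twist": [0, 0, 0], "fingers": -1}, {"slide": [-0.06, 0, 0], "twist": [0, 0, 0], "fingers": -1}, {"slide": [-0.02, 0, 0], "twist": [0, 0, 0], "fingers": -1}]'

```text
t: 6.65
ee_pos: [496.8, 171.8, 342.1]
ee_rot: [0.482, 0.519, 0.481, -0.517]
contact_force: [0.3, -0.3, -4.3]
grip_width: 10.8
```

```bash
cat >> h.py <<'E'
def target(box,near,zn,tilt,goff,dy=0.,dyaw=0.,hz=38.):
    """TCP pose so that near lower edge at box x=near, z=zn; goff = TCP offset from handle centre along bar (cover y), hz grasp height above underside"""
    r=toolR(box[2]+dyaw,tilt)
    M=r.as_matrix(); cx=M[:,1]; cz=-M[:,0]; cy=np.cross(cz,cx)
    e=place(np.array([[near,dy,zn]]),box)[0]
    return e+113*cx+goff*cy+(hz+155)*cz, r
E
python3 - <<'E'
from h import *
from rig import *
s=read_state();p,r=cur(s);print(p,s["contact_force"],s["torque"],s["grip_width"])
Y=r.as_matrix()[:,1];print("yaw",np.arctan2(Y[1],Y[0]),"tilt",Y[2])
box=[527,-186.5,-.208]
p1,r1=target(box,-90,115,np.radians(10),-1.2)
print(p1)
show(rows(p,r,p1,r1,16,True))
E
```

```text
[496.84994677 171.84322418 342.14433414] [ 0.34559868 -0.34253803 -4.27242548] [ 0.00747421 -0.04918855 -0.01604753] 10.82057085191843
yaw -0.07357616937439472 tilt 0.0025219156917976604
[ 514.78499833 -185.14842841  324.69014041]
{"slide":[0.0005, 0.0012, 0.01],"twist":[0.0005, -0.0, 0.0006]}
{"slide":[0.0014, 0.0035, 0.0281],"twist":[0.0014, -0.0001, 0.0017]}
{"slide":[0.0022, 0.0057, 0.0437],"twist":[0.0021, -0.0002, 0.0027]}
{"slide":[0.0029, 0.0077, 0.0566],"twist":[0.0027, -0.0003, 0.0035]}
{"slide":[0.0036, 0.0097, 0.0669],"twist":[0.0032, -0.0003, 0.0041]}
{"slide":[0.0043, 0.0115, 0.0746],"twist":[0.0036, -0.0003, 0.0046]}
{"slide":[0.0049, 0.0131, 0.0796],"twist":[0.0039, -0.0004, 0.0049]}
{"slide":[0.0053, 0.0144, 0.082],"twist":[0.004, -0.0004, 0.0051]}
{"slide":[0.0057, 0.0154, 0.0818],"twist":[0.004, -0.0004, 0.0051]}
{"slide":[0.0058, 0.0158, 0.079],"twist":[0.0039, -0.0004, 0.0049]}
{"slide":[0.0058, 0.0156, 0.0737],"twist":[0.0036, -0.0003, 0.0046]}
{"slide":[0.0054, 0.0146, 0.0659],"twist":[0.0032, -0.0003, 0.0041]}
{"slide":[0.0048, 0.0129, 0.0556],"twist":[0.0027, -0.0003, 0.0035]}
{"slide":[0.0039, 0.0102, 0.0427],"twist":[0.0021, -0.0002, 0.0027]}
{"slide":[0.0026, 0.0068, 0.0275],"twist":[0.0014, -0.0001, 0.0017]}
{"slide":[0.0009, 0.0024, 0.0097],"twist":[0.0005, -0.0, 0.0006]}
```

Request:
jog_arm --rows '[{"slide": [0, 0.001, 0.01], "twist": [0.0005, 0, 0.0006], "fingers": -1}, {"slide": [0.001, 0.0035, 0.028], "twist": [0.0014, -0.0001, 0.0017], "fingers": -1}, {"slide": [0.002, 0.0057, 0.0437], "twist": [0.0021, -0.0002, 0.0027], "fingers": -1}, {"slide": [0.003, 0.0077, 0.0566], "twist": [0.0027, -0.0003, 0.0035], "fingers": -1}, {"slide": [0.0036, 0.0097, 0.0669], "twist": [0.0032, -0.0003, 0.0041], "fingers": -1}, {"slide": [0.0043, 0.0115, 0.0746], "twist": [0.0036, -0.0003, 0.0046], "fingers": -1}, {"slide": [0.0049, 0.0131, 0.0796], "twist": [0.0039, -0.0004, 0.0049], "fingers": -1}, {"slide": [0.0053, 0.0144, 0.082], "twist": [0.004, -0.0004, 0.0051], "fingers": -1}]'

```text
t: 7.65
ee_pos: [505.2, -8.7, 331.4]
ee_rot: [0.487, 0.552, 0.439, -0.515]
contact_force: [-0.3, 0.4, -3.1]
grip_width: 10.9
```

Request:
jog_arm --rows '[{"slide": [0.0057, 0.0154, 0.0818], "twist": [0.004, -0.0004, 0.0051], "fingers": -1}, {"slide": [0.0058, 0.0158, 0.079], "twist": [0.0039, -0.0004, 0.0049], "fingers": -1}, {"slide": [0.0058, 0.0156, 0.0737], "twist": [0.0036, -0.0003, 0.0046], "fingers": -1}, {"slide": [0.0054, 0.0146, 0.0659], "twist": [0.0032, -0.0003, 0.0041], "fingers": -1}, {"slide": [0.0048, 0.0129, 0.0556], "twist": [0.0027, -0.0003, 0.0035], "fingers": -1}, {"slide": [0.0039, 0.0102, 0.0427], "twist": [0.0021, -0.0002, 0.0027], "fingers": -1}, {"slide": [0.0026, 0.0068, 0.0275], "twist": [0.0014, -0.0001, 0.0017], "fingers": -1}, {"slide": [0.0009, 0.0024, 0.0097], "twist": [0.0005, 0, 0.0006], "fingers": -1}]'

```text
t: 8.65
ee_pos: [514.4, -185.7, 323.1]
ee_rot: [0.491, 0.585, 0.396, -0.51]
contact_force: [0.1, -0.2, -4.5]
grip_width: 10.7
```

```bash
cat >> h.py <<'E'
def tilted(p,r,goff,hz=192.4):
    """map cover coords->world given TCP pose"""
    M=r.as_matrix(); cx=M[:,1]; cz=-M[:,0]; cy=np.cross(cz,cx)
    o=p-hz*cz-goff*cy
    return lambda P: o+P[:,:1]*cx+P[:,1:2]*cy+P[:,2:]*cz
def draw(pic,P,im,off,sc,col):
    q=(proj(pic,P)-off+.5)*sc
    for i in range(8):
        for k in(1,2,4):
            if not i&k: cv2.line(im,tuple(int(t) for t in q[i]),tuple(int(t) for t in q[i|k]),col,1,cv2.LINE_AA)
E
cat > look.py <<'E'
from h import *
from rig import *
import sys
s=read_state();p,r=cur(s);print(p,s["contact_force"].round(1),s["torque"].round(2),s["grip_width"])
Y=r.as_matrix()[:,1];print("yaw",np.arctan2(Y[1],Y[0]),"tiltdeg",np.degrees(np.arcsin(Y[2])))
goff=-1.2
f=tilted(p,r,goff)
box=[527,-186.5,-.208]
e=f(np.array([[-113,0,0],[113,0,0],[-113,60,0],[-113,-60,0],[113,60,0],[113,-60,0.]])); 
c,s_=np.cos(box[2]),np.sin(box[2]); d=e-[box[0],box[1],0]
print("in box:",np.stack([d[:,0]*c+d[:,1]*s_,-d[:,0]*s_+d[:,1]*c,d[:,2]],1).round(1).tolist())
ims=[]
for n,off,w,h in(("scene",(145,150),110,130),("top",(290,150),110,130)):
    pic=read_camera(n); im=pic["color"][off[1]:off[1]+h,off[0]:off[0]+w,::-1]
    im=cv2.resize(im,None,fx=3.6,fy=3.6,interpolation=cv2.INTER_CUBIC); im=cv2.convertScaleAbs(im,alpha=1.3)
    if "o" in sys.argv[2:]:
        draw(pic,f(COV[0]),im,np.array(off),3.6,(0,0,255)); draw(pic,place(BOX[0],box),im,np.array(off),3.6,(0,255,0))
        draw(pic,place(cuboid(-97,103,-64,64,78,82),box),im,np.array(off),3.6,(255,255,0))
    ims.append(im)
cv2.imwrite(f"pics/{sys.argv[1]}.png",np.hstack(ims))
E
python3 look.py l1 o
```

```text
[ 514.3762468  -185.65141329  323.14447364] [ 0.1 -0.2 -4.5] [0.05 0.22 0.04] 10.674915698687572
yaw -0.20900098771173053 tiltdeg 9.79971135389262
in box: [[-91.1, -0.7, 114.3], [131.6, -0.9, 152.8], [-91.1, 59.3, 114.3], [-91.2, -60.7, 114.4], [131.6, 59.1, 152.7], [131.5, -60.9, 152.8]]
```

View pics/l1.png

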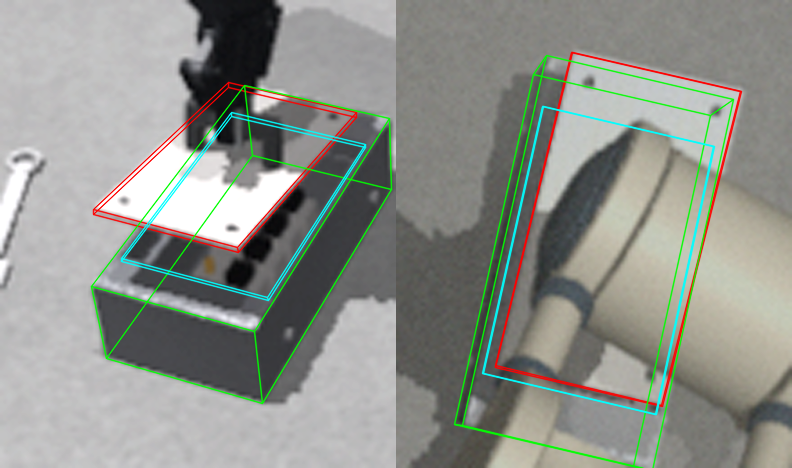

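```bash
cat > edge.py <<'E'
from h import *
from rig import *
from scipy.ndimage import map_coordinates, gaussian_filter
pics={n:read_camera(n) for n in("scene","top")}
def segs(names):
    # box-frame segments
    S={"outL":([-137,70,82],[140,70,82]),"outR":([-137,-70,82],[140,-70,82]),"outN":([-137,-70,82],[-137,70,82]),"outF":([140,-70,82],[140,70,82]),
       "lipF":([103,-64,82],[103,64,82]),"lipN":([-97,-64,82],[-97,64,82]),"botF":([140,-70,0],[140,70,0]),"botL":([-137,70,0],[140,70,0])}
    return {n:np.array([np.array(S[n][0])+t*(np.array(S[n][1])-S[n][0]) for t in np.linspace(.06,.94,120)],float) for n in names}
for cam,names in(("top",["outL","outR","outN","outF","lipF"]),("scene",["outL","outR","outF","botF","botL","lipF","lipN"])):
    im=cv2.imread(f"pics/{cam}0.png"); g=cv2.cvtColor(im,cv2.COLOR_BGR2GRAY).astype(float); g=gaussian_filter(g,.7)
    p=pics[cam]; sg=segs(names); v=np.array([527,-186.5,-.208]); print(cam)
    for it in range(4):
        A=[];b=[];res={}
        for n,P in sg.items():
            q=proj(p,place(P,v)); d=q[-1]-q[0]; d/=np.linalg.norm(d); nn=np.array([-d[1],d[0]])
            o=np.arange(-3,3.01,.1)
            prof=np.array([map_coordinates(g,[q[:,1]+k*nn[1],q[:,0]+k*nn[0]],order=1) for k in o])
            gr=np.abs(np.gradient(prof,axis=0)).mean(1); gr2=np.abs(np.gradient(np.median(prof,axis=1)))
            gr2=gr2**2; m=gr2>.3*gr2.max(); k0=o[np.argmax(gr2)]
            # split halves for rotation
            for h in(slice(0,60),slice(60,120)):
                pr=np.abs(np.gradient(np.median(prof[:,h],axis=1)))*np.exp(-.5*((o-k0)/1.2)**2); k=o[np.argmax(pr)]
                w=pr**2; k=(w*o).sum()/w.sum()
                qm=q[h].mean(0); J=[]
                for e,dv in((1,[1,0,0]),(1,[0,1,0]),(.01,[0,0,.01])):
                    J.append((proj(p,place(P,v+dv))[h].mean(0)-qm)@nn/e)
                A.append(J);b.append(k); res.setdefault(n,[]).append(round(k,2))
        dv=np.linalg.lstsq(np.array(A),np.array(b),rcond=None)[0]
        if it in(0,3): print(v.round(3),res)
        v=v+dv*(1 if it<3 else 0)
E
python3 edge.py
```

```text
top
[ 5.270e+02 -1.865e+02 -2.080e-01] {'outL': [np.float64(0.47), np.float64(0.54)], 'outR': [np.float64(-1.78), np.float64(-1.71)], 'outN': [np.float64(0.89), np.float64(1.08)], 'outF': [np.float64(0.94), np.float64(0.8)], 'lipF': [np.float64(0.92), np.float64(0.95)]}
[ 5.28233e+02 -1.85167e+02 -2.09000e-01] {'outL': [np.float64(1.09), np.float64(1.12)], 'outR': [np.float64(-1.14), np.float64(-1.1)], 'outN': [np.float64(0.53), np.float64(0.74)], 'outF': [np.float64(0.79), np.float64(0.56)], 'lipF': [np.float64(-1.31), np.float64(-1.31)]}
scene
[ 5.270e+02 -1.865e+02 -2.080e-01] {'outL': [np.float64(-0.33), np.float64(-0.28)], 'outR': [np.float64(-1.7), np.float64(-1.69)], 'outF': [np.float64(-0.02), np.float64(0.14)], 'botF': [np.float64(-0.28), np.float64(-0.23)], 'botL': [np.float64(-0.12), np.float64(-0.04)], 'lipF': [np.float64(-0.34), np.float64(-0.39)], 'lipN': [np.float64(-0.19), np.float64(-0.18)]}
[ 5.26619e+02 -1.83970e+02 -2.11000e-01] {'outL': [np.float64(0.4), np.float64(0.42)], 'outR': [np.float64(-1.01), np.float64(-1.02)], 'outF': [np.float64(0.19), np.float64(0.33)], 'botF': [np.float64(-0.04), np.float64(-0.02)], 'botL': [np.float64(0.52), np.float64(0.57)], 'lipF': [np.float64(-0.13), np.float64(-0.34)], 'lipN': [np.float64(0.06), np.float64(0.05)]}
```

```bash
sed -i 's/"outR",//g' edge.py; python3 edge.py
cat > edge2.py <<'E'
exec(open("edge.py").read().split("for cam,names")[0])
E
sed -e 's/"outL":(\[-137,70,82\].*$/"l":([-113,60,5],[113,60,5]),"r":([-113,-60,5],[113,-60,5]),"n":([-113,-60,5],[-113,60,5]),"f":([113,-60,5],[113,60,5]),/' -e 's/^       "lipF".*$/}/' -e 's/\["outL","outN","outF","lipF"\]/["l","r","n","f"]/' -e 's/\["outL","outF","botF","botL","lipF","lipN"\]/["l","r","n"]/' -e 's/\[527,-186.5,-.208\]/[497,172.5,-.073]/' edge.py > edge2.py; python3 edge2.py
```

```text
top
[ 5.270e+02 -1.865e+02 -2.080e-01] {'outL': [np.float64(0.47), np.float64(0.54)], 'outN': [np.float64(0.89), np.float64(1.08)], 'outF': [np.float64(0.94), np.float64(0.8)], 'lipF': [np.float64(0.92), np.float64(0.95)]}
[ 5.29087e+02 -1.88403e+02 -2.10000e-01] {'outL': [np.float64(-0.13), np.float64(-0.12)], 'outN': [np.float64(-0.25), np.float64(-0.15)], 'outF': [np.float64(0.19), np.float64(0.08)], 'lipF': [np.float64(-2.09), np.float64(-2.14)]}
scene
[ 5.270e+02 -1.865e+02 -2.080e-01] {'outL': [np.float64(-0.33), np.float64(-0.28)], 'outF': [np.float64(-0.02), np.float64(0.14)], 'botF': [np.float64(-0.28), np.float64(-0.23)], 'botL': [np.float64(-0.12), np.float64(-0.04)], 'lipF': [np.float64(-0.34), np.float64(-0.39)], 'lipN': [np.float64(-0.19), np.float64(-0.18)]}
[ 5.26099e+02 -1.85419e+02 -2.09000e-01] {'outL': [np.float64(-0.09), np.float64(-0.04)], 'outF': [np.float64(0.26), np.float64(0.41)], 'botF': [np.float64(0.07), np.float64(0.11)], 'botL': [np.float64(0.12), np.float64(0.18)], 'lipF': [np.float64(-0.08), np.float64(-0.23)], 'lipN': [np.float64(0.08), np.float64(0.08)]}
top
[ 4.970e+02  1.725e+02 -7.300e-02] {'l': [np.float64(0.35), np.float64(0.31)], 'r': [np.float64(0.17), np.float64(0.15)], 'n': [np.float64(-0.06), np.float64(-0.14)], 'f': [np.float64(0.05), np.float64(0.02)]}
[ 4.97118e+02  1.71542e+02 -7.10000e-02] {'l': [np.float64(-0.07), np.float64(-0.08)], 'r': [np.float64(-0.14), np.float64(-0.11)], 'n': [np.float64(-0.15), np.float64(-0.22)], 'f': [np.float64(0.04), np.float64(0.03)]}
scene
[ 4.970e+02  1.725e+02 -7.300e-02] {'l': [np.float64(-0.37), np.float64(-0.39)], 'r': [np.float64(-0.51), np.float64(-0.48)], 'n': [np.float64(-0.58), np.float64(-0.6)]}
[ 4.9415e+02  1.7410e+02 -7.4000e-02] {'l': [np.float64(0.15), np.float64(0.13)], 'r': [np.float64(-0.09), np.float64(-0.05)], 'n': [np.float64(0.01), np.float64(-0.01)]}
```

```bash
sed -i 's/hz=38\.)/hz=37.4)/' h.py; sed -i 's/^goff=.*/goff=-1.0/; s/^box=.*/box=[528.7,-186.9,-.2095]/' look.py
cat > go.py <<'E'
from h import *
from rig import *
import sys
a=[float(x) for x in sys.argv[1:]]
box=[528.7,-186.9,-.2095]
s=read_state();p,r=cur(s)
p1,r1=target(box,a[0],a[1],np.radians(a[2]),-1.0,dy=a[4] if len(a)>4 else 0)
show(rows(p,r,p1,r1,int(a[3]),True)); print((p1-p).round(2))
E
python3 go.py -88 64 10 8
```

```text
{"slide":[0.0054, -0.0005, 0.0],"twist":[0.0, 0.0, 0.0]}
{"slide":[0.0142, -0.0013, 0.0],"twist":[0.0001, 0.0, 0.0001]}
{"slide":[0.0201, -0.0018, 0.0001],"twist":[0.0001, 0.0, 0.0002]}
{"slide":[0.0231, -0.0021, 0.0001],"twist":[0.0001, 0.0, 0.0002]}
{"slide":[0.0231, -0.0021, 0.0001],"twist":[0.0001, 0.0, 0.0002]}
{"slide":[0.0201, -0.0018, 0.0001],"twist":[0.0001, 0.0, 0.0002]}
{"slide":[0.0142, -0.0013, 0.0001],"twist":[0.0001, 0.0, 0.0001]}
{"slide":[0.0054, -0.0005, 0.0],"twist":[0.0, 0.0, 0.0]}
[  4.03  -1.07 -50.26]
```

Request:
jog_arm --rows '[{"slide": [0.0054, -0.0005, 0], "twist": [0, 0, 0], "fingers": -1}, {"slide": [0.0142, -0.0013, 0], "twist": [0.0001, 0, 0.0001], "fingers": -1}, {"slide": [0.02, -0.0018, 0.0001], "twist": [0.0001, 0, 0.0002], "fingers": -1}, {"slide": [0.023, -0.0021, 0.0001], "twist": [0.0001, 0, 0.0002], "fingers": -1}, {"slide": [0.023, -0.0021, 0.0001], "twist": [0.0001, 0, 0.0002], "fingers": -1}, {"slide": [0.02, -0.0018, 0.0001], "twist": [0.0001, 0, 0.0002], "fingers": -1}, {"slide": [0.0142, -0.0013, 0.0001], "twist": [0.0001, 0, 0.0001], "fingers": -1}, {"slide": [0.0054, -0.0005, 0], "twist": [0, 0, 0], "fingers": -1}]'

```text
t: 10.05
ee_pos: [518.5, -186.2, 272.8]
ee_rot: [0.491, 0.586, 0.395, -0.509]
contact_force: [-0.4, 1.3, -3.1]
grip_width: 10.7
```

```bash
python3 look.py l2 o; python3 go.py -127 64 10 8
```

```text
[ 518.48103836 -186.21344033  272.79207827] [-0.4  1.3 -3.1] [0.   0.22 0.01] 10.697998223299056
yaw -0.2102967477148567 tiltdeg 9.966452623479716
in box: [[-88.1, -0.5, 63.7], [134.5, -0.7, 102.9], [-88.1, 59.5, 63.7], [-88.2, -60.5, 63.8], [134.5, 59.3, 102.8], [134.4, -60.7, 102.9]]
{"slide":[-0.0007, -0.0041, -0.0],"twist":[-0.0, 0.0, 0.0]}
{"slide":[-0.0019, -0.0109, -0.0001],"twist":[-0.0, 0.0, 0.0]}
{"slide":[-0.0027, -0.0154, -0.0002],"twist":[-0.0, 0.0, 0.0]}
{"slide":[-0.0031, -0.0176, -0.0002],"twist":[-0.0, 0.0, 0.0]}
{"slide":[-0.0031, -0.0176, -0.0002],"twist":[-0.0, 0.0, 0.0]}
{"slide":[-0.0027, -0.0154, -0.0002],"twist":[-0.0, 0.0, 0.0]}
{"slide":[-0.0019, -0.0109, -0.0001],"twist":[-0.0, 0.0, 0.0]}
{"slide":[-0.0007, -0.0041, -0.0],"twist":[-0.0, 0.0, 0.0]}
[-3.807e+01  8.560e+00  3.000e-02]
```

View pics/l2.png

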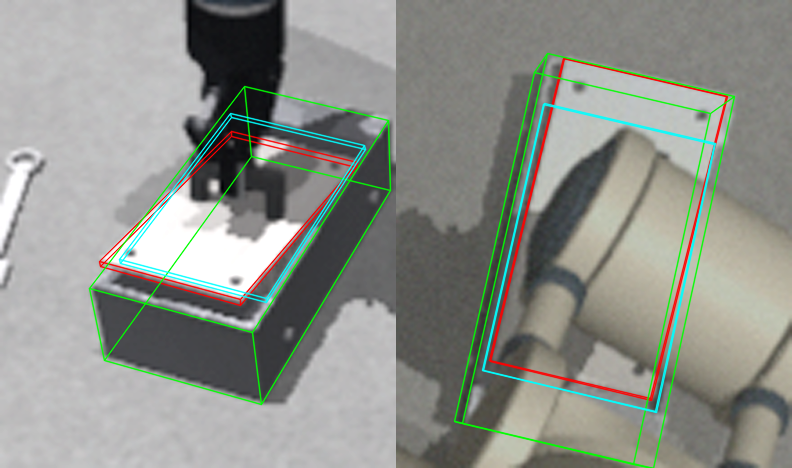

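Request:
jog_arm --rows '[{"slide": [-0.0007, -0.0041, 0], "twist": [0, 0, 0], "fingers": -1}, {"slide": [-0.0018, -0.0105, -0.0001], "twist": [0, 0, 0], "fingers": -1}, {"slide": [-0.0026, -0.0148, -0.0002], "twist": [0, 0, 0], "fingers": -1}, {"slide": [-0.0026, -0.0148, -0.0002], "twist": [0, 0, 0], "fingers": -1}, {"slide": [-0.0026, -0.0148, -0.0002], "twist": [0, 0, 0], "fingers": -1}, {"slide": [-0.0023, -0.013, -0.0002], "twist": [0, 0, 0], "fingers": -1}, {"slide": [-0.0015, -0.0085, -0.0001], "twist": [0, 0, 0], "fingers": -1}, {"slide": [-0.0006, -0.0035, 0], "twist": [0, 0, 0], "fingers": -1}]'

```text
t: 11.15
ee_pos: [485.1, -178.7, 273.2]
ee_rot: [0.491, 0.586, 0.395, -0.509]
contact_force: [-0.0, 0.2, -3.5]
grip_width: 11.1
```

```bash
python3 look.py l3 o; python3 go.py -127 64 10 4
```

```text
[ 485.06701035 -178.68000703  273.18148547] [-0.   0.2 -3.5] [ 0.    0.2  -0.05] 11.11318527422817
yaw -0.2102866104031115 tiltdeg 9.993703791107917
in box: [[-122.3, -0.1, 64.1], [100.3, -0.3, 103.3], [-122.2, 59.9, 64.0], [-122.3, -60.1, 64.1], [100.3, 59.7, 103.3], [100.2, -60.3, 103.4]]
{"slide":[-0.0003, -0.0019, -0.0],"twist":[-0.0, 0.0, 0.0]}
{"slide":[-0.0007, -0.0041, -0.0],"twist":[-0.0001, 0.0001, 0.0]}
{"slide":[-0.0007, -0.0041, -0.0],"twist":[-0.0001, 0.0001, 0.0]}
{"slide":[-0.0003, -0.0019, -0.0],"twist":[-0.0, 0.0, 0.0]}
[-4.74  1.06 -0.07]
```

View pics/l3.png

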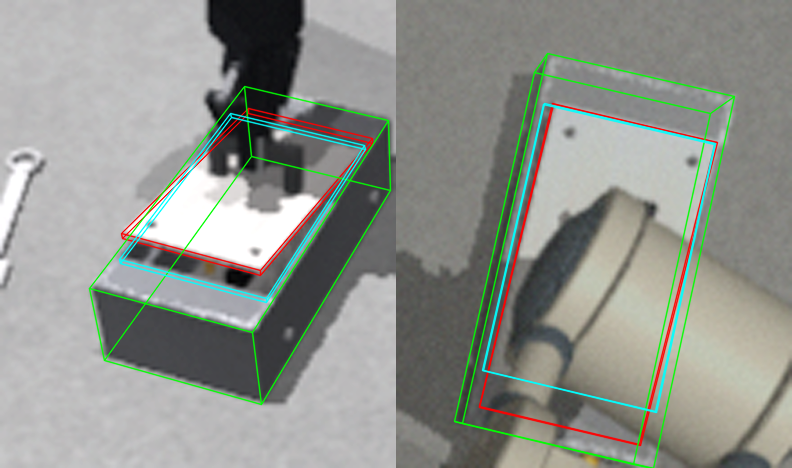

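Request:
jog_arm --rows '[{"slide": [-0.0003, -0.0015, 0], "twist": [0, 0, 0], "fingers": -1}, {"slide": [-0.0003, -0.002, 0], "twist": [0, 0, 0], "fingers": -1}, {"slide": [-0.0003, -0.002, 0], "twist": [0, 0, 0], "fingers": -1}, {"slide": [-0.0003, -0.002, 0], "twist": [0, 0, 0], "fingers": -1}, {"slide": [-0.0003, -0.002, 0], "twist": [0, 0, 0], "fingers": -1}, {"slide": [-0.0003, -0.0015, 0], "twist": [0, 0, 0], "fingers": -1}, {"slide": [-0.0002, -0.001, 0], "twist": [0, 0, 0], "fingers": -1}, {"slide": [0, 0, 0], "twist": [0, 0, 0], "fingers": -1}]'

```text
t: 12.25
ee_pos: [480.4, -177.7, 273.1]
ee_rot: [0.491, 0.586, 0.395, -0.509]
contact_force: [0.5, -0.7, -3.5]
grip_width: 10.7
```

```bash
python3 look.py l4 o; python3 go.py -127 61.5 3 16
```

```text
[ 480.42239942 -177.69159954  273.12225306] [ 0.5 -0.7 -3.5] [ 0.04  0.16 -0.04] 10.730206948517687
yaw -0.21028887251524267 tiltdeg 9.989285578361756
in box: [[-127.0, -0.1, 64.0], [95.5, -0.3, 103.2], [-127.0, 59.9, 64.0], [-127.1, -60.1, 64.1], [95.6, 59.7, 103.2], [95.5, -60.3, 103.3]]
{"slide":[0.0005, 0.0006, -0.0],"twist":[-0.0, 0.0, -0.0004]}
{"slide":[0.0014, 0.0018, -0.0],"twist":[-0.0, 0.0, -0.0012]}
{"slide":[0.0022, 0.0027, -0.0],"twist":[-0.0, 0.0, -0.0019]}
{"slide":[0.0028, 0.0036, -0.0],"twist":[-0.0, 0.0, -0.0025]}
{"slide":[0.0033, 0.0042, -0.0],"twist":[-0.0, 0.0, -0.0029]}
{"slide":[0.0036, 0.0048, -0.0],"twist":[-0.0, 0.0, -0.0033]}
{"slide":[0.0038, 0.0051, -0.0],"twist":[-0.0, 0.0, -0.0035]}
{"slide":[0.0039, 0.0054, -0.0],"twist":[-0.0, 0.0, -0.0036]}
{"slide":[0.0038, 0.0054, -0.0],"twist":[-0.0, 0.0, -0.0036]}
{"slide":[0.0036, 0.0053, -0.0],"twist":[-0.0, 0.0, -0.0035]}
{"slide":[0.0033, 0.005, -0.0],"twist":[-0.0, 0.0, -0.0033]}
{"slide":[0.0029, 0.0045, -0.0],"twist":[-0.0, 0.0, -0.0029]}
{"slide":[0.0024, 0.0038, -0.0],"twist":[-0.0, 0.0, -0.0025]}
{"slide":[0.0019, 0.003, -0.0],"twist":[-0.0, 0.0, -0.0019]}
{"slide":[0.0012, 0.0019, -0.0],"twist":[-0.0, 0.0, -0.0012]}
{"slide":[0.0004, 0.0007, -0.0],"twist":[-0.0, 0.0, -0.0004]}
[ 24.32  -5.16 -13.58]
```

```bash
python3 go.py -127 63 6.3 8
```

```text
{"slide":[0.0009, 0.0013, -0.0],"twist":[-0.0, 0.0, -0.0009]}
{"slide":[0.0025, 0.0034, -0.0],"twist":[-0.0, 0.0, -0.0023]}
{"slide":[0.0034, 0.0048, -0.0],"twist":[-0.0, 0.0, -0.0033]}
{"slide":[0.0039, 0.0056, -0.0],"twist":[-0.0, 0.0, -0.0038]}
{"slide":[0.0038, 0.0056, -0.0],"twist":[-0.0, 0.0, -0.0038]}
{"slide":[0.0033, 0.0049, -0.0],"twist":[-0.0, 0.0, -0.0033]}
{"slide":[0.0023, 0.0035, -0.0],"twist":[-0.0, 0.0, -0.0023]}
{"slide":[0.0009, 0.0013, -0.0],"twist":[-0.0, 0.0, -0.0009]}
[13.   -2.75 -6.49]
```

Request:
jog_arm --rows '[{"slide": [0.0009, 0.0013, 0], "twist": [0, 0, -0.0009], "fingers": -1}, {"slide": [0.0025, 0.0034, 0], "twist": [0, 0, -0.0023], "fingers": -1}, {"slide": [0.0034, 0.0048, 0], "twist": [0, 0, -0.0033], "fingers": -1}, {"slide": [0.0039, 0.0056, 0], "twist": [0, 0, -0.0038], "fingers": -1}, {"slide": [0.0038, 0.0056, 0], "twist": [0, 0, -0.0038], "fingers": -1}, {"slide": [0.0033, 0.0049, 0], "twist": [0, 0, -0.0033], "fingers": -1}, {"slide": [0.0023, 0.0035, 0], "twist": [0, 0, -0.0023], "fingers": -1}, {"slide": [0.0009, 0.0013, 0], "twist": [0, 0, -0.0009], "fingers": -1}]'

```text
t: 13.35
ee_pos: [493.5, -180.5, 266.5]
ee_rot: [0.474, 0.573, 0.414, -0.525]
contact_force: [-0.1, -0.2, -4.5]
grip_width: 11.0
```

```bash
python3 look.py l5; python3 go.py -127 61.5 1.5 8
```

```text
[ 493.52635096 -180.47343831  266.50367188] [-0.1 -0.2 -4.5] [ 0.    0.14 -0.  ] 11.047139424448407
yaw -0.2102356455429912 tiltdeg 6.268028694178854
in box: [[-127.1, -0.1, 62.9], [97.6, -0.3, 87.6], [-127.0, 59.9, 62.9], [-127.1, -60.1, 63.0], [97.6, 59.7, 87.5], [97.5, -60.3, 87.6]]
{"slide":[0.0012, 0.0017, -0.0],"twist":[-0.0, 0.0, -0.0011]}
{"slide":[0.0033, 0.0044, -0.0],"twist":[-0.0, 0.0, -0.003]}
{"slide":[0.0045, 0.0063, -0.0],"twist":[-0.0, 0.0, -0.0043]}
{"slide":[0.0051, 0.0073, -0.0],"twist":[-0.0, 0.0, -0.0049]}
{"slide":[0.005, 0.0074, -0.0],"twist":[-0.0, 0.0, -0.0049]}
{"slide":[0.0043, 0.0065, -0.0],"twist":[-0.0, 0.0, -0.0043]}
{"slide":[0.0029, 0.0046, -0.0],"twist":[-0.0, 0.0, -0.003]}
{"slide":[0.0011, 0.0018, -0.0],"twist":[-0.0, 0.0, -0.0011]}
[16.39 -3.46 -9.76]
```

View pics/l5.png

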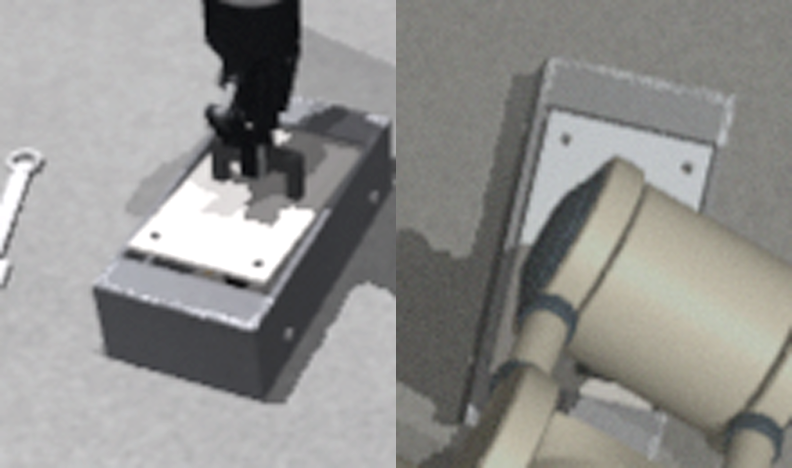

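Request:
jog_arm --rows '[{"slide": [0.0012, 0.0017, 0], "twist": [0, 0, -0.0011], "fingers": -1}, {"slide": [0.0033, 0.0044, 0], "twist": [0, 0, -0.003], "fingers": -1}, {"slide": [0.0045, 0.0063, 0], "twist": [0, 0, -0.0043], "fingers": -1}, {"slide": [0.0051, 0.0073, 0], "twist": [0, 0, -0.0049], "fingers": -1}, {"slide": [0.005, 0.0074, 0], "twist": [0, 0, -0.0049], "fingers": -1}, {"slide": [0.0043, 0.0065, 0], "twist": [0, 0, -0.0043], "fingers": -1}, {"slide": [0.0029, 0.0046, 0], "twist": [0, 0, -0.003], "fingers": -1}, {"slide": [0.0011, 0.0018, 0], "twist": [0, 0, -0.0011], "fingers": -1}]'

```text
t: 14.45
ee_pos: [509.9, -184.0, 256.7]
ee_rot: [0.452, 0.555, 0.437, -0.544]
contact_force: [-0.4, 0.1, -3.5]
grip_width: 11.2
```

```bash
python3 look.py l6; python3 go.py -127 60.3 0 8
```

```text
[ 509.94215512 -183.99635641  256.73600578] [-0.4  0.1 -3.5] [ 0.    0.01 -0.02] 11.192235656540058
yaw -0.21032754159829087 tiltdeg 1.4739847250806368
in box: [[-127.0, -0.1, 61.5], [99.0, -0.3, 67.3], [-126.9, 59.9, 61.5], [-127.0, -60.1, 61.5], [99.0, 59.7, 67.3], [98.9, -60.3, 67.3]]
{"slide":[0.0005, 0.0005, -0.0],"twist":[-0.0, 0.0, -0.0004]}
{"slide":[0.0012, 0.0014, -0.0],"twist":[-0.0, 0.0, -0.0009]}
{"slide":[0.0017, 0.002, -0.0],"twist":[-0.0, 0.0, -0.0013]}
{"slide":[0.0019, 0.0023, -0.0],"twist":[-0.0, 0.0, -0.0015]}
{"slide":[0.0019, 0.0023, -0.0],"twist":[-0.0, 0.0, -0.0015]}
{"slide":[0.0017, 0.002, -0.0],"twist":[-0.0, 0.0, -0.0013]}
{"slide":[0.0012, 0.0014, -0.0],"twist":[-0.0, 0.0, -0.0009]}
{"slide":[0.0004, 0.0005, -0.0],"twist":[-0.0, 0.0, -0.0004]}
[ 4.95 -0.98 -4.09]
```

View pics/l6.png

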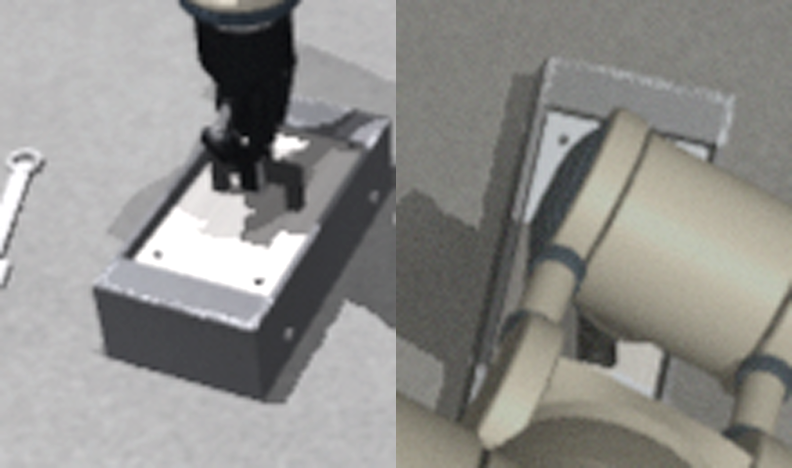

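Request:
jog_arm --rows '[{"slide": [0.0005, 0.0005, 0], "twist": [0, 0, -0.0004], "fingers": -1}, {"slide": [0.0012, 0.0014, 0], "twist": [0, 0, -0.0009], "fingers": -1}, {"slide": [0.0017, 0.002, 0], "twist": [0, 0, -0.0013], "fingers": -1}, {"slide": [0.0019, 0.0023, 0], "twist": [0, 0, -0.0015], "fingers": -1}, {"slide": [0.0019, 0.0023, 0], "twist": [0, 0, -0.0015], "fingers": -1}, {"slide": [0.0017, 0.002, 0], "twist": [0, 0, -0.0013], "fingers": -1}, {"slide": [0.0012, 0.0014, 0], "twist": [0, 0, -0.0009], "fingers": -1}, {"slide": [0.0004, 0.0005, 0], "twist": [0, 0, -0.0004], "fingers": -1}]'

```text
t: 15.55
ee_pos: [514.8, -185.0, 252.6]
ee_rot: [-0.445, -0.55, -0.445, 0.55]
contact_force: [-0.4, -0.1, -3.0]
grip_width: 11.1
```

```bash
python3 look.py l7; python3 go.py -127 60 0 1
```

```text
[ 514.75024944 -185.03560045  252.64566017] [-0.4 -0.1 -3. ] [ 0.03 -0.01  0.03] 11.099869310482807
yaw -0.21039216019033494 tiltdeg 0.008659882942352004
in box: [[-127.0, -0.1, 60.2], [99.0, -0.3, 60.3], [-126.9, 59.9, 60.2], [-127.1, -60.1, 60.3], [99.1, 59.7, 60.2], [98.9, -60.3, 60.3]]
{"slide":[0.0007, 0.0001, -0.0001],"twist":[-0.0003, 0.0002, -0.0001]}
[ 0.07  0.04 -0.28]
```

Request:
jog_arm --rows '[{"slide": [0.0003, 0, 0], "twist": [0, 0, 0], "fingers": -1}, {"slide": [0.0003, 0, 0], "twist": [0, 0, 0], "fingers": -1}, {"slide": [0.0003, 0, 0], "twist": [0, 0, 0], "fingers": -1}, {"slide": [0.0003, 0, 0], "twist": [0, 0, 0], "fingers": -1}, {"slide": [0, 0, 0], "twist": [0, 0, 0], "fingers": -1}, {"slide": [0, 0, 0], "twist": [0, 0, 0], "fingers": -1}, {"slide": [0, 0, 0], "twist": [0, 0, 0], "fingers": -1}, {"slide": [0, 0, 0], "twist": [0, 0, 0], "fingers": -1}]'

```text
t: 16.65
ee_pos: [514.7, -185.0, 252.5]
ee_rot: [-0.445, -0.55, -0.444, 0.55]
contact_force: [-2.8, 0.7, 5.5]
grip_width: 11.0
```

Request:
jog_arm --rows '[{"slide": [-0.0004, 0, 0], "twist": [0, 0, 0], "fingers": -1}, {"slide": [-0.0003, 0, 0], "twist": [0, 0, 0], "fingers": -1}, {"slide": [0, 0.002, 0], "twist": [0, 0, 0], "fingers": -1}, {"slide": [0, 0.004, 0], "twist": [0, 0, 0], "fingers": -1}, {"slide": [0, 0.005, 0], "twist": [0, 0, 0], "fingers": -1}, {"slide": [0, 0.004, 0], "twist": [0, 0, 0], "fingers": -1}, {"slide": [0, 0.002, 0], "twist": [0, 0, 0], "fingers": -1}, {"slide": [0, 0.0005, 0], "twist": [0, 0, 0], "fingers": -1}]'

```text
t: 17.65
ee_pos: [521.1, -186.3, 252.5]
ee_rot: [-0.445, -0.549, -0.445, 0.55]
contact_force: [-6.8, 1.1, 7.8]
grip_width: 10.9
```

```bash
cat > st.py <<'E'
from h import *
from rig import *
s=read_state();p,r=cur(s);Y=r.as_matrix()[:,1];f=s["contact_force"]
b=np.array([np.cos(-.2095),np.sin(-.2095)])
far=(p[:2]-[528.7,-186.9])@b+113
print(s["t"],"far",far.round(2),"z",(p[2]-192.4).round(2),"Fbx",round(f[:2]@b,2),"Fby",round(-f[0]*b[1]+f[1]*b[0],2),"Fz",f[2].round(2),"T",s["torque"].round(2),"w",round(s["grip_width"],2))
E
python3 st.py
```

```text
17.65 far 105.46 z 60.08 Fbx -6.89 Fby -0.33 Fz 7.83 T [0.22 0.95 0.04] w 10.89
```

Request:
jog_arm --rows '[{"slide": [-0.0004, 0, 0], "twist": [0, 0, 0], "fingers": -1}, {"slide": [-0.0004, 0, 0], "twist": [0, 0, 0], "fingers": -1}, {"slide": [0, 0, 0], "twist": [0, 0, 0], "fingers": -1}, {"slide": [0, 0, 0], "twist": [0, 0, 0], "fingers": -1}, {"slide": [0, 0, 0], "twist": [0, 0, 0], "fingers": -1}, {"slide": [0, 0, 0], "twist": [0, 0, 0], "fingers": -1}, {"slide": [0, 0, 0], "twist": [0, 0, 0], "fingers": -1}, {"slide": [0, 0, 0], "twist": [0, 0, 0], "fingers": -1}]'

```text
t: 18.65
ee_pos: [521.6, -186.5, 252.8]
ee_rot: [-0.445, -0.55, -0.445, 0.55]
contact_force: [0.4, -0.8, -3.0]
grip_width: 11.1
```

```bash
python3 st.py
```

```text
18.65 far 105.93 z 60.43 Fbx 0.52 Fby -0.69 Fz -2.97 T [ 0.02 -0.01 -0.03] w 11.05
```

Request:
jog_arm --rows '[{"slide": [0.0003, 0.0003, 0], "twist": [0, 0, 0], "fingers": -1}, {"slide": [0, 0.0003, 0], "twist": [0, 0, 0], "fingers": -1}, {"slide": [0, 0.0003, 0], "twist": [0, 0, 0], "fingers": -1}, {"slide": [0, 0.0003, 0], "twist": [0, 0, 0], "fingers": -1}, {"slide": [0, 0.0003, 0], "twist": [0, 0, 0], "fingers": -1}, {"slide": [0, 0.0003, 0], "twist": [0, 0, 0], "fingers": -1}, {"slide": [0, 0.0003, 0], "twist": [0, 0, 0], "fingers": -1}, {"slide": [0, 0.0003, 0], "twist": [0, 0, 0], "fingers": -1}]'

```text
t: 19.65
ee_pos: [522.5, -186.7, 252.7]
ee_rot: [-0.445, -0.55, -0.444, 0.55]
contact_force: [1.5, 0.5, -3.1]
grip_width: 11.3
```

```bash
python3 st.py
```

```text
19.65 far 106.92 z 60.32 Fbx 1.37 Fby 0.78 Fz -3.14 T [ 0.01 -0.01 -0.04] w 11.32
```

Request:
jog_arm --rows '[{"slide": [0.0003, 0.0003, 0], "twist": [0, 0, 0], "fingers": -1}, {"slide": [0, 0.0003, 0], "twist": [0, 0, 0], "fingers": -1}, {"slide": [0, 0.0003, 0], "twist": [0, 0, 0], "fingers": -1}, {"slide": [0, 0.0003, 0], "twist": [0, 0, 0], "fingers": -1}, {"slide": [0, 0.0003, 0], "twist": [0, 0, 0], "fingers": -1}, {"slide": [0, 0.0003, 0], "twist": [0, 0, 0], "fingers": -1}, {"slide": [0, 0.0003, 0], "twist": [0, 0, 0], "fingers": -1}, {"slide": [0, 0.0003, 0], "twist": [0, 0, 0], "fingers": -1}]'

```text
t: 20.65
ee_pos: [523.5, -186.9, 252.6]
ee_rot: [-0.445, -0.55, -0.445, 0.55]
contact_force: [-0.2, 0.2, -2.9]
grip_width: 11.1
```

```bash
python3 st.py
```

```text
20.65 far 107.88 z 60.2 Fbx -0.21 Fby 0.11 Fz -2.95 T [-0.03 -0.01 -0.05] w 11.14
```

Request:
jog_arm --rows '[{"slide": [0.0001, 0.0003, 0], "twist": [0, 0, 0], "fingers": -1}, {"slide": [0, 0.0003, 0], "twist": [0, 0, 0], "fingers": -1}, {"slide": [0, 0.0003, 0], "twist": [0, 0, 0], "fingers": -1}, {"slide": [0, 0.0003, 0], "twist": [0, 0, 0], "fingers": -1}, {"slide": [0, 0.0003, 0], "twist": [0, 0, 0], "fingers": -1}, {"slide": [0, 0.0003, 0], "twist": [0, 0, 0], "fingers": -1}, {"slide": [0, 0.0003, 0], "twist": [0, 0, 0], "fingers": -1}, {"slide": [0, 0.0003, 0], "twist": [0, 0, 0], "fingers": -1}]'

```text
t: 21.65
ee_pos: [524.4, -187.1, 252.5]
ee_rot: [-0.445, -0.55, -0.444, 0.55]
contact_force: [-0.9, -0.2, -3.0]
grip_width: 10.7
```

Request:
jog_arm --rows '[{"slide": [0.0001, 0.0003, 0], "twist": [0, 0, 0], "fingers": -1}, {"slide": [0, 0.0003, 0], "twist": [0, 0, 0], "fingers": -1}, {"slide": [0, 0.0003, 0], "twist": [0, 0, 0], "fingers": -1}, {"slide": [0, 0.0003, 0], "twist": [0, 0, 0], "fingers": -1}, {"slide": [0, 0, 0], "twist": [0, 0, 0], "fingers": -1}, {"slide": [0, 0, 0], "twist": [0, 0, 0], "fingers": -1}, {"slide": [0, 0, 0], "twist": [0, 0, 0], "fingers": -1}, {"slide": [0, 0, 0], "twist": [0, 0, 0], "fingers": -1}]'

```text
t: 22.65
ee_pos: [524.9, -187.2, 252.5]
ee_rot: [-0.445, -0.55, -0.444, 0.55]
contact_force: [-1.2, -0.2, -3.0]
grip_width: 11.2
```

```bash
python3 st.py
```

```text
22.65 far 109.32 z 60.1 Fbx -1.12 Fby -0.44 Fz -3.01 T [ 0.06  0.08 -0.04] w 11.16
```

Request:
jog_arm --rows '[{"slide": [0, 0.0003, 0], "twist": [0, 0, 0], "fingers": -1}, {"slide": [0, 0.0003, 0], "twist": [0, 0, 0], "fingers": -1}, {"slide": [0, 0.0003, 0], "twist": [0, 0, 0], "fingers": -1}, {"slide": [0, 0.0003, 0], "twist": [0, 0, 0], "fingers": -1}, {"slide": [0, 0.0003, 0], "twist": [0, 0, 0], "fingers": -1}, {"slide": [0, 0.0003, 0], "twist": [0, 0, 0], "fingers": -1}, {"slide": [0, 0.0003, 0], "twist": [0, 0, 0], "fingers": -1}, {"slide": [0, 0.0003, 0], "twist": [0, 0, 0], "fingers": -1}]'

```text
t: 23.65
ee_pos: [525.8, -187.4, 252.5]
ee_rot: [-0.445, -0.55, -0.444, 0.55]
contact_force: [-1.2, 0.6, -1.9]
grip_width: 11.1
```

Request:
jog_arm --rows '[{"slide": [0, 0.0003, 0], "twist": [0, 0, 0], "fingers": -1}, {"slide": [0, 0.0003, 0], "twist": [0, 0, 0], "fingers": -1}, {"slide": [0, 0.0003, 0], "twist": [0, 0, 0], "fingers": -1}, {"slide": [0, 0.0003, 0], "twist": [0, 0, 0], "fingers": -1}, {"slide": [0, 0.0003, 0], "twist": [0, 0, 0], "fingers": -1}, {"slide": [0, 0.0003, 0], "twist": [0, 0, 0], "fingers": -1}, {"slide": [0, 0.0003, 0], "twist": [0, 0, 0], "fingers": -1}, {"slide": [0, 0.0003, 0], "twist": [0, 0, 0], "fingers": -1}]'

```text
t: 24.65
ee_pos: [526.8, -187.6, 252.5]
ee_rot: [-0.445, -0.55, -0.445, 0.55]
contact_force: [-1.7, 0.8, -1.5]
grip_width: 11.1
```

Request:
jog_arm --rows '[{"slide": [0, 0.0003, 0], "twist": [0, 0, 0], "fingers": -1}, {"slide": [0, 0.0003, 0], "twist": [0, 0, 0], "fingers": -1}, {"slide": [0, 0.0003, 0], "twist": [0, 0, 0], "fingers": -1}, {"slide": [0, 0.0003, 0], "twist": [0, 0, 0], "fingers": -1}, {"slide": [0, 0.0003, 0], "twist": [0, 0, 0], "fingers": -1}, {"slide": [0, 0.0003, 0], "twist": [0, 0, 0], "fingers": -1}, {"slide": [0, 0.0003, 0], "twist": [0, 0, 0], "fingers": -1}, {"slide": [0, 0.0003, 0], "twist": [0, 0, 0], "fingers": -1}]'

```text
t: 25.65
ee_pos: [527.7, -187.8, 252.5]
ee_rot: [-0.445, -0.55, -0.445, 0.55]
contact_force: [-0.9, 0.2, -1.3]
grip_width: 11.1
```

Request:
jog_arm --rows '[{"slide": [0, 0.0003, 0], "twist": [0, 0, 0], "fingers": -1}, {"slide": [0, 0.0003, 0], "twist": [0, 0, 0], "fingers": -1}, {"slide": [0, 0.0003, 0], "twist": [0, 0, 0], "fingers": -1}, {"slide": [0, 0.0003, 0], "twist": [0, 0, 0], "fingers": -1}, {"slide": [0, 0.0003, 0], "twist": [0, 0, 0], "fingers": -1}, {"slide": [0, 0.0003, 0], "twist": [0, 0, 0], "fingers": -1}, {"slide": [0, 0.0003, 0], "twist": [0, 0, 0], "fingers": -1}, {"slide": [0, 0.0003, 0], "twist": [0, 0, 0], "fingers": -1}]'

```text
t: 26.65
ee_pos: [528.6, -188.0, 252.5]
ee_rot: [-0.445, -0.55, -0.445, 0.55]
contact_force: [-1.1, 1.0, -1.1]
grip_width: 11.1
```

Request:
jog_arm --rows '[{"slide": [0, 0.0003, 0], "twist": [0, 0, 0], "fingers": -1}, {"slide": [0, 0.0003, 0], "twist": [0, 0, 0], "fingers": -1}, {"slide": [0, 0.0003, 0], "twist": [0, 0, 0], "fingers": -1}, {"slide": [0, 0.0003, 0], "twist": [0, 0, 0], "fingers": -1}, {"slide": [0, 0.0003, 0], "twist": [0, 0, 0], "fingers": -1}, {"slide": [0, 0.0003, 0], "twist": [0, 0, 0], "fingers": -1}, {"slide": [0, 0.0003, 0], "twist": [0, 0, 0], "fingers": -1}, {"slide": [0, 0.0003, 0], "twist": [0, 0, 0], "fingers": -1}]'

```text
t: 27.65
ee_pos: [529.6, -188.2, 252.5]
ee_rot: [-0.445, -0.55, -0.445, 0.55]
contact_force: [-0.9, -0.2, -0.8]
grip_width: 11.2
```

Request:
jog_arm --rows '[{"slide": [0, 0.0003, 0], "twist": [0, 0, 0], "fingers": -1}, {"slide": [0, 0.0003, 0], "twist": [0, 0, 0], "fingers": -1}, {"slide": [0, 0.0003, 0], "twist": [0, 0, 0], "fingers": -1}, {"slide": [0, 0.0003, 0], "twist": [0, 0, 0], "fingers": -1}, {"slide": [0, 0.0003, 0], "twist": [0, 0, 0], "fingers": -1}, {"slide": [0, 0.0003, 0], "twist": [0, 0, 0], "fingers": -1}, {"slide": [0, 0.0003, 0], "twist": [0, 0, 0], "fingers": -1}, {"slide": [0, 0.0003, 0], "twist": [0, 0, 0], "fingers": -1}]'

```text
t: 28.65
ee_pos: [530.5, -188.4, 252.5]
ee_rot: [-0.445, -0.55, -0.445, 0.55]
contact_force: [-1.9, 0.2, 0.1]
grip_width: 10.9
```

Request:
jog_arm --rows '[{"slide": [-0.0001, 0.0003, 0], "twist": [0, 0, 0], "fingers": -1}, {"slide": [0, 0.0003, 0], "twist": [0, 0, 0], "fingers": -1}, {"slide": [0, 0.0003, 0], "twist": [0, 0, 0], "fingers": -1}, {"slide": [0, 0.0003, 0], "twist": [0, 0, 0], "fingers": -1}, {"slide": [0, 0.0003, 0], "twist": [0, 0, 0], "fingers": -1}, {"slide": [0, 0.0003, 0], "twist": [0, 0, 0], "fingers": -1}, {"slide": [0, 0.0003, 0], "twist": [0, 0, 0], "fingers": -1}, {"slide": [0, 0.0003, 0], "twist": [0, 0, 0], "fingers": -1}]'

```text
t: 29.65
ee_pos: [531.5, -188.6, 252.6]
ee_rot: [-0.445, -0.55, -0.444, 0.55]
contact_force: [-0.8, -0.3, -2.6]
grip_width: 11.0
```

Request:
jog_arm --rows '[{"slide": [0, 0.0003, 0], "twist": [0, 0, 0], "fingers": -1}, {"slide": [0, 0.0003, 0], "twist": [0, 0, 0], "fingers": -1}, {"slide": [0, 0.0003, 0], "twist": [0, 0, 0], "fingers": -1}, {"slide": [0, 0.0003, 0], "twist": [0, 0, 0], "fingers": -1}, {"slide": [0, 0.0003, 0], "twist": [0, 0, 0], "fingers": -1}, {"slide": [0, 0.0003, 0], "twist": [0, 0, 0], "fingers": -1}, {"slide": [0, 0.0003, 0], "twist": [0, 0, 0], "fingers": -1}, {"slide": [0, 0.0003, 0], "twist": [0, 0, 0], "fingers": -1}]'

```text
t: 30.65
ee_pos: [532.4, -188.8, 252.6]
ee_rot: [-0.445, -0.55, -0.444, 0.55]
contact_force: [-0.3, 0.3, -3.1]
grip_width: 11.1
```

Request:
jog_arm --rows '[{"slide": [0, 0.0003, 0], "twist": [0, 0, 0], "fingers": -1}, {"slide": [0, 0.0003, 0], "twist": [0, 0, 0], "fingers": -1}, {"slide": [0, 0.0003, 0], "twist": [0, 0, 0], "fingers": -1}, {"slide": [0, 0.0003, 0], "twist": [0, 0, 0], "fingers": -1}, {"slide": [0, 0.0003, 0], "twist": [0, 0, 0], "fingers": -1}, {"slide": [0, 0.0003, 0], "twist": [0, 0, 0], "fingers": -1}, {"slide": [0, 0.0003, 0], "twist": [0, 0, 0], "fingers": -1}, {"slide": [0, 0.0003, 0], "twist": [0, 0, 0], "fingers": -1}]'

```text
t: 31.65
ee_pos: [532.9, -188.9, 252.5]
ee_rot: [-0.445, -0.549, -0.445, 0.55]
contact_force: [-7.1, 0.1, 0.9]
grip_width: 10.8
```

Request:
jog_arm --rows '[{"slide": [0, 0.0003, 0], "twist": [0, 0, 0], "fingers": -1}, {"slide": [0, 0.0003, 0], "twist": [0, 0, 0], "fingers": -1}, {"slide": [0, 0.0003, 0], "twist": [0, 0, 0], "fingers": -1}, {"slide": [0, 0, 0], "twist": [0, 0, 0], "fingers": -1}, {"slide": [0, 0, 0], "twist": [0, 0, 0], "fingers": -1}, {"slide": [0, 0, 0], "twist": [0, 0, 0], "fingers": -1}, {"slide": [0, 0, 0], "twist": [0, 0, 0], "fingers": -1}, {"slide": [0, 0, 0], "twist": [0, 0, 0], "fingers": -1}]'

```text
t: 32.65
ee_pos: [533.1, -188.9, 252.5]
ee_rot: [-0.444, -0.549, -0.445, 0.55]
contact_force: [-8.6, -0.1, 3.4]
grip_width: 10.8
```

```bash
python3 st.py; python3 look.py l8
```

```text
32.65 far 117.68 z 60.1 Fbx -8.4 Fby -1.88 Fz 3.36 T [ 0.07  1.26 -0.08] w 10.8
[ 533.05105142 -188.9161393   252.50120939] [-8.6 -0.1  3.4] [ 0.07  1.26 -0.08] 10.801531776050828
yaw -0.21032895101884452 tiltdeg -0.07957995073214942
in box: [[-108.6, -0.1, 60.3], [117.4, -0.3, 59.9], [-108.5, 59.9, 60.2], [-108.6, -60.1, 60.3], [117.5, 59.7, 59.9], [117.4, -60.3, 60.0]]
```

View pics/l8.png

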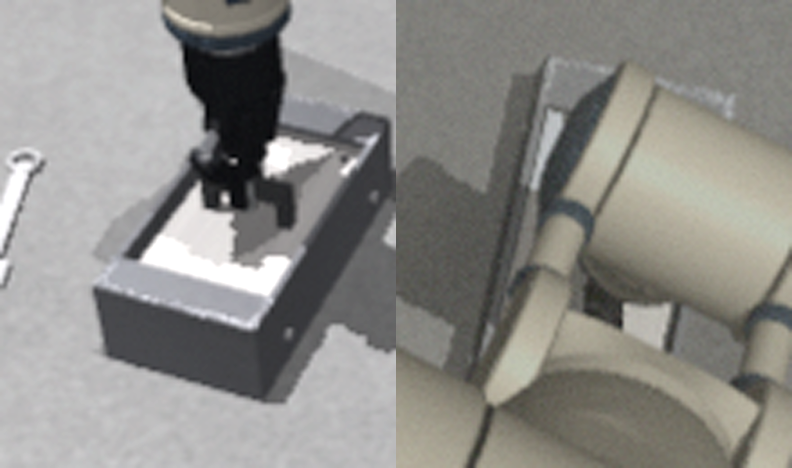

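Request:
jog_arm --rows '[{"slide": [-0.0003, 0, 0], "twist": [0, 0, 0], "fingers": -1}, {"slide": [-0.0003, 0, 0], "twist": [0, 0, 0], "fingers": -1}, {"slide": [0, 0.0003, 0], "twist": [0, 0, 0], "fingers": -1}, {"slide": [0, 0.0003, 0], "twist": [0, 0, 0], "fingers": -1}, {"slide": [0, 0.0002, 0], "twist": [0, 0, 0], "fingers": -1}, {"slide": [0, 0, 0], "twist": [0, 0, 0], "fingers": -1}, {"slide": [0, 0, 0], "twist": [0, 0, 0], "fingers": -1}, {"slide": [0, 0, 0], "twist": [0, 0, 0], "fingers": -1}]'

```text
t: 33.75
ee_pos: [533.2, -188.9, 252.5]
ee_rot: [-0.444, -0.549, -0.445, 0.55]
contact_force: [-9.3, 0.1, 0.8]
grip_width: 10.9
```

```bash
python3 st.py
```

```text
33.75 far 117.78 z 60.14 Fbx -9.14 Fby -1.82 Fz 0.76 T [ 0.11  1.33 -0.05] w 10.88
```

Request:
jog_arm --rows '[{"slide": [-0.0003, 0, 0], "twist": [0, 0, 0], "fingers": -1}, {"slide": [0, 0.0004, 0], "twist": [0, 0, 0], "fingers": -1}, {"slide": [0, 0.0004, 0], "twist": [0, 0, 0], "fingers": -1}, {"slide": [0, 0.0004, 0], "twist": [0, 0, 0], "fingers": -1}, {"slide": [0, 0.0004, 0], "twist": [0, 0, 0], "fingers": -1}, {"slide": [0, 0.0003, 0], "twist": [0, 0, 0], "fingers": -1}, {"slide": [0, 0, 0], "twist": [0, 0, 0], "fingers": -1}, {"slide": [0, 0, 0], "twist": [0, 0, 0], "fingers": -1}]'

```text
t: 34.75
ee_pos: [533.4, -188.9, 252.5]
ee_rot: [-0.444, -0.549, -0.446, 0.551]
contact_force: [-13.2, 1.7, 2.4]
grip_width: 11.2
```

```bash
python3 st.py
```

```text
34.75 far 118.03 z 60.12 Fbx -13.26 Fby -1.03 Fz 2.42 T [ 0.17  1.84 -0.01] w 11.21
```

Request:
jog_arm --rows '[{"slide": [0, 0, 0], "twist": [0, 0, 0], "fingers": -0.6}, {"slide": [0, 0, 0], "twist": [0, 0, 0], "fingers": -0.4}, {"slide": [0, 0, 0], "twist": [0, 0, 0], "fingers": -0.2}, {"slide": [0, 0, 0], "twist": [0, 0, 0], "fingers": 0}, {"slide": [0, 0, 0], "twist": [0, 0, 0], "fingers": 0}, {"slide": [0, 0, 0], "twist": [0, 0, 0], "fingers": 0}, {"slide": [0, 0, 0], "twist": [0, 0, 0], "fingers": 0}, {"slide": [0, 0, 0], "twist": [0, 0, 0], "fingers": 0}]'

```text
t: 35.75
ee_pos: [534.7, -189.3, 252.9]
ee_rot: [-0.445, -0.55, -0.444, 0.55]
contact_force: [0.2, 0.3, 1.0]
grip_width: 42.7
```

```bash
python3 st.py; python3 look.py l9
```

```text
35.75 far 119.4 z 60.52 Fbx 0.11 Fby 0.33 Fz 0.98 T [ 0.04 -0.03  0.01] w 42.72
[ 534.73987434 -189.28218916  252.91517274] [0.2 0.3 1. ] [ 0.04 -0.03  0.01] 42.72475310179563
yaw -0.210384637686211 tiltdeg 0.02094625509570812
in box: [[-106.5, -0.1, 60.5], [119.5, -0.3, 60.6], [-106.5, 59.9, 60.4], [-106.6, -60.1, 60.5], [119.5, 59.7, 60.5], [119.4, -60.3, 60.6]]
```

View pics/l9.png

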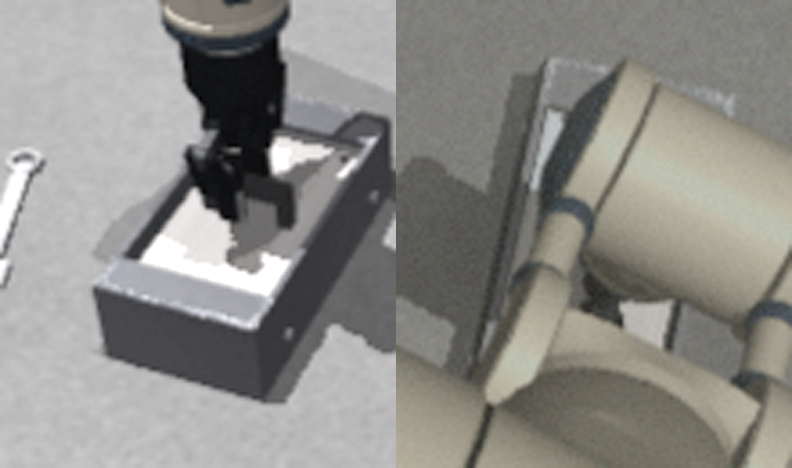

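Released, with no contact force. The plate lies in the box and the fingers are open on both sides of the bar. Retreating straight up.

Request:
jog_arm --rows '[{"slide": [-0.01, 0, 0], "twist": [0, 0, 0], "fingers": 0}, {"slide": [-0.03, 0, 0], "twist": [0, 0, 0], "fingers": 0}, {"slide": [-0.05, 0, 0], "twist": [0, 0, 0], "fingers": 0}, {"slide": [-0.08, 0, 0], "twist": [0, 0, 0], "fingers": 0}, {"slide": [-0.08, 0, 0], "twist": [0, 0, 0], "fingers": 0}, {"slide": [-0.06, 0, 0], "twist": [0, 0, 0], "fingers": 0}, {"slide": [-0.03, 0, 0], "twist": [0, 0, 0], "fingers": 0}, {"slide": [-0.01, 0, 0], "twist": [0, 0, 0], "fingers": 0}]'

```text
t: 36.85
ee_pos: [534.7, -189.1, 393.5]
ee_rot: [0.445, 0.55, 0.444, -0.55]
contact_force: [-0.2, -0.3, -1.0]
grip_width: 42.9
```

Request:
jog_arm --rows '[{"slide": [0, -0.03, 0.03], "twist": [0, 0, 0], "fingers": 0}, {"slide": [0, -0.06, 0.06], "twist": [0, 0, 0], "fingers": 0}, {"slide": [0, -0.06, 0.08], "twist": [0, 0, 0], "fingers": 0}, {"slide": [0, -0.06, 0.08], "twist": [0, 0, 0], "fingers": 0}, {"slide": [0, -0.05, 0.08], "twist": [0, 0, 0], "fingers": 0}, {"slide": [0, -0.03, 0.06], "twist": [0, 0, 0], "fingers": 0}, {"slide": [0, -0.01, 0.02], "twist": [0, 0, 0], "fingers": 0}, {"slide": [0, 0, 0], "twist": [0, 0, 0], "fingers": 0}]'

```text
t: 37.85
ee_pos: [382.6, -324.6, 392.5]
ee_rot: [-0.444, -0.55, -0.445, 0.55]
contact_force: [0.3, 1.1, 0.3]
grip_width: 42.8
```

```bash
python3 - <<'E'
from h import *
from rig import *
s=read_state(); print(s["t"],s["ee_pos"],s["joint_vel"].round(3))
box=[528.7,-186.9,-.2095]
ims=[]
for n,off in(("scene",(145,150)),("top",(290,150))):
    pic=read_camera(n); full=pic["color"][:,:,::-1]; cv2.imwrite(f"pics/end_{n}.png",full)
    im=cv2.resize(full[off[1]:off[1]+130,off[0]:off[0]+110],None,fx=3.6,fy=3.6,interpolation=cv2.INTER_CUBIC)
    draw(pic,place(COV[0]+[4.7,0,60],box),im,np.array(off),3.6,(0,0,255)); draw(pic,place(COV[1]+[4.7,0,60],box),im,np.array(off),3.6,(0,255,0)); ims.append(im)
cv2.imwrite("pics/end.png",np.hstack(ims))
E
```

```text
37.85 [ 382.60768352 -324.59603558  392.52242071] [ 0.028 -0.002 -0.004  0.006  0.002  0.013]
```

View pics/end.png

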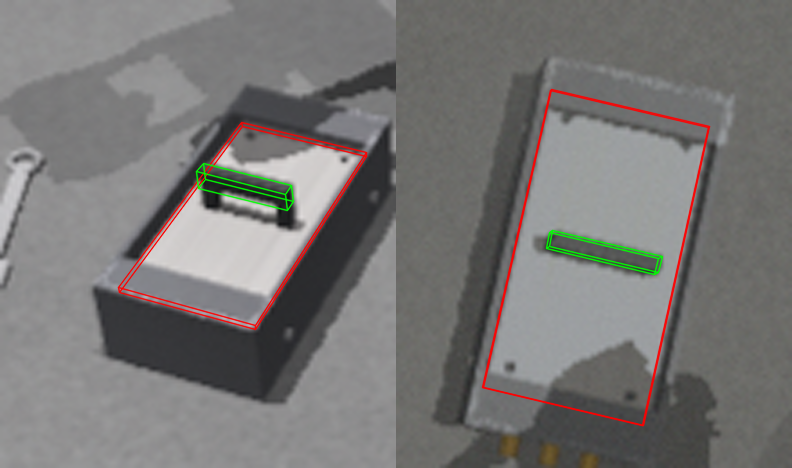

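View pics/end_top.png

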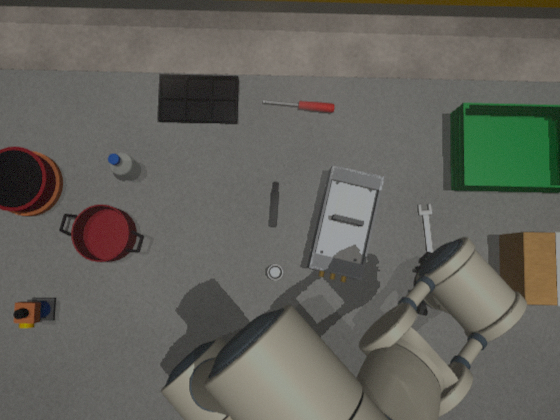

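```bash
python3 -c "
from rig import *
print(finish_job())"
```

```text
the job is handed in; nothing more can be done
None
```

The cover is back on the valve box and the job is handed in at about 38 s. No verdict came back, so these are my own readings.

- **Insertion:** I gripped the bar and tilted the plate 10°. Its end nearest the robot went under the near lip to box x ≈ -127, about 4 mm short of the end wall. I then lowered the far end past the far lip until the plate was flat at ledge height, with the force sensor showing light contact.
- **Slide to the stop:** I slid the plate away from the robot about 1 mm at a time with light downward force. The pad was felt with the far edge at about box x = 117.5 mm. The final push read about 13 N at the wrist. I estimate up to 4 N of that was friction on the ledges, so about 9–10 N on the pad.
- **Friction spike:** The first slide move, a quick 7 mm, pressed too hard on the ledges. That gave about 7 N of friction before I eased off; it was not the pad.
- **Release:** I opened the fingers without pulling back. The sensor then read close to zero and I raised the arm clear.
- **Final pictures:** The plate is flat under both lips and matches the pose I expected in both cameras. The pot, tin, pan handle and bottle look untouched. The arm partly hides the wrench in the last top view, but it looks unmoved.

I could not confirm after release that the plate still touches the pad; the cameras resolve only about 2 mm there. The two cameras also disagreed by up to 4 mm on absolute positions. I worked from the box and plate positions relative to each other, which agreed to within about 0.5 mm.

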